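# Pack gauge cases label up, roll the carton into the bay, shut the gate

## Task

Pack every black gauge case from the blue mat into the open carton while it waits at the loading end of the roller track, each lying flat with its yellow label up; they now lie label down, so turn each one over. Then push the carton along the rollers, without lifting it, fully home against the stop of the yellow bay, and finally swing the red gate shut behind it. Leave the other things on the bench where they are.

Things in the scene. Friction and masses are not known exactly. Their poses are not given: they have to be found in the camera images.
- case_a: Flat closed hard case, black plastic, 100 x 40 x 30 mm, about 0.1-0.15 kg. One large face carries a yellow label, the other is plain black. Origin at its centre; x along its length (100 mm), y along its width (40 mm), z out of the labelled face (z up = label showing). Starts on the mat, label down. May be absent.
- case_b: Flat closed hard case, black plastic, 100 x 40 x 30 mm, about 0.1-0.15 kg. One large face carries a yellow label, the other is plain black. Origin at its centre; x along its length (100 mm), y along its width (40 mm), z out of the labelled face (z up = label showing). Starts on the mat, label down. May be absent.
- case_c: Flat closed hard case, black plastic, 100 x 40 x 30 mm, about 0.1-0.15 kg. One large face carries a yellow label, the other is plain black. Origin at its centre; x along its length (100 mm), y along its width (40 mm), z out of the labelled face (z up = label showing). Starts on the mat, label down. May be absent.
- mat: Fixed blue bench mat, top at z = 4 mm. Origin on the bench; it spans -210..+60 mm along its x, +-175 mm along its y. The cases lie in a row along its y, about 120 mm apart at x about -90 mm, lengths roughly along its x. It lies left or right of the robot's centre line, the track on the other side.
- track: Fixed roller track, 400 x 278 mm, origin on the bench at its middle; x = direction of travel (away from the robot to the bay), y left, z up. Eleven free grey rollers (24 mm dia, 34 mm pitch, x -180..+160 mm, tops at z = 50 mm) between aluminium guide rails at y = +-(129..139) mm, rail tops at z = 65 mm.
- carton: Open cardboard carton, 140 (x, along travel) x 250 (y) x 55 mm high, walls and floor 5 mm, 0.3 kg, on the rollers at the loading (near) end, centre at track x -90..-60 mm; 4 mm play to each guide. Origin at the centre of its underside. Holds three cases side by side, lengths along x, at y about -70, 0, +70 mm.
- bay (a point): Where the carton's origin is when fully home: track x = 100 mm, y = 0, z = 50 mm; axes as the track's. The bay has yellow cheeks above the rails (track x 60..190 mm, up to z = 120 mm) and a yellow stop plate, near face at track x = 170 mm, up to z = 120 mm.
- gate (a joint): Red gate arm on a vertical pivot at the track's left rail. 0 = open, arm pointing to track -x outside the rail; 1.571 = shut, arm pointing to track -y across the rollers, 12 mm short of the home carton's near wall. Starts at 0 to 0.14; light friction (about 1 N at the post), stays where left. Arm 112 mm long, 12 mm wide, z = 72..88 mm.
- gate_post (a point): Top of the black upright post (12 mm dia, free over the top 44 mm, z = 88..132 mm) near the arm's tip, by which the gate is pushed; 100 mm from the pivot.
- gate_pivot (a point): Point on the gate's pivot axis at the height of the post's top (z = 132 mm); track x = 7 mm, y = 154 mm. The steel bracket beneath reaches z = 68 mm, the pivot cap z = 91 mm.
- screwdriver: Bystander: screwdriver, 170 mm long, up to 30 mm high, lying across the mat's far edge (mat x about +40 mm).
- jar: Bystander: small jar, 44 mm dia, 50 mm high, beyond the mat.
- tape: Bystander: small orange roll, 56 mm dia, 18 mm high, beyond the mat.
- spanner: Bystander: spanner, 150 mm, lying between mat and track, origin about x = 0.74 m, y = 0.
Not all that is in view belongs to the job. Leave any pink look-alike of the case_b alone.

How it is judged:
By the outcome, as a careful person would: the job done as asked, in the order asked, and still so for the second after the job is handed in, with the robot touching nothing.
Of case_a, case_b, case_c only 2 to 3 are there at a start; the rules pass over those that are not, and their reading is None.
At some moment in a run one of case_a, case_b, case_c may be knocked a few centimetres aside while the robot is not near it.
Once in a run the grip may slacken for a moment while it holds something.
It also fails if it takes over 210 s, if anything falls off the work surface, if the arm or the gripper's body presses on something with over 40 N, if the wrist force passes 120 N, or if a joint passes its speed limit or range.

## Robot

A 7-joint arm with a two-finger parallel gripper is mounted at the origin on the work surface. World frame = base frame: x ahead of the robot, y to its left, z up, the work surface at z = 0. Lengths are in mm, angles in rad, forces in N, time in s.
With the tool pointing down it reaches from about 425 to 950 mm from the base axis. Payload 4.7 kg.
Tool frame: the origin (TCP) lies at the very end of the fingers, on their centre line; the grasp point (between the pads) lies 19 mm behind it; z points along the fingers, y is the line along which they close (so a half turn about z gives the same grasp; the last joint's range is limited). The gripper opens to 87 mm and grips with 3 to 60 N. Pads are 19 mm wide; open, the fingers measure 117 mm over their backs; the gripper's body (75 mm by 190 mm) begins 51 mm behind the grasp point.
Start: joints at [-1.291, 0.469, -0.049, 1.532, 0.024, 1.141, -0.082], TCP at [205.102, 643.106, 191.073] pointing down, gripper open.
Joint ranges: [-2.59, 2.59], [-0.33, 1.99], [-1.39, 1.29], [0.1, 2.45], [-1.04, 4.18], [0.21, 1.99], [-2.66, 2.66]. Speed limits (rad/s): [2.57, 2.57, 3.14, 3.14, 3.14, 3.14, 3.14].

## Interface

Orientations are given as a 3x3 rotation matrix whose columns are the frame's x, y, z axes.
In Python, from workcell import arm gives the robot as it stands. The module is installed in compiled form; this text tells all that it offers.
- The arm moves only by the tool servo_tool, never from a script. Its argument "increments" is one flat list of numbers, 6 for each row, row after row: the shift along the tool's x, y, z in units of 500 mm (1.0 is 500 mm), then the turn, a rotation vector about the tool's x, y, z in units of 0.5 rad (1.0 is 0.5 rad). A call has 1 to 12 rows; each row is the pose to reach, as a shift and turn from the pose commanded when the call began, along the tool's axes at that moment; what a row does not reach only later rows make up. A row lasts 1/8 s, in which the tool goes at most 62.5 mm and 10.7 degrees, less where a joint would pass 70% of its speed; a pose out of reach is approached as far as the arm can. A call with a number of a shift or a turn outside -1 to 1 is refused whole. A call with a gripper value outside its range is refused whole. "fingers" is the opening, from 0 (shut) to 1 (fully open), set as the call begins (left out, the last holds). The fingers move at their own pace and stop on an object; "squeeze" is the grip in N (left out, the last holds). Time passes only in rows, so rows that repeat a pose let the fingers close. It gives the time, the measured TCP pose, the force, the opening and the grip force at its end, in the units of the state.
- arm.get_state(): the state, without advancing time (a new reading comes with each control period).
- arm.camera(name): name is "scene" or "top" or "wrist"; returns a dict with "img" (480x640x3 uint8, blue, green, red), "z_map" (480x640 float32, mm along the optical axis (not along the pixel's ray), 0 where there is no reading), "fx", "fy", "cx", "cy" (pixels), "R" (3x3) and "t" (3): a world point X has camera coordinates R X + t; the wrist camera has in their place "tool_from_camera" (4x4, takes a point from camera to tool coordinates, whose origin is the TCP and whose axes are the flange's). Camera axes: x right, y down, z forward; pixel columns grow to the right and rows downward; lengths in mm; the calibration is good to about 2 mm. A picture is of the moment at which its call begins: read the wrist's pose just before it.
- arm.finish_job(): hands the job in; it is judged then, once.
Trained networks look in the newest picture that a camera, given by its name, has taken for a name from the list of things; names that differ only in an ending like _2 or _b are one class to them, and where a whole thing is asked for, a point or a joint stands for the part that bears it (a point fixed in the world has none). Each returns a list of dicts, best first, with "score" (0 to 1); they miss things now and then, are a little off and sometimes report something else, mostly with a low value. They report only what shows in the picture. A call takes as long as a camera call. They do not tell look-alikes from the thing itself.
- arm.masks_of(camera, thing): "region" (480x640 bool, what is visible of it) and "xy" ([column, row] as shares, 0 to 1, of the picture: columns of its width, rows of its height, amid what is visible of it).
- arm.place_of(camera, thing): "xy" ([column, row] as shares, 0 to 1, of the picture: columns of its width, rows of its height: a listed point, or the origin of a listed thing).
The state is a dict: "t": time; "qpos": joint angles; "qvel": joint speeds; "tau": joint torques, N m; "ee_pos": TCP position; "ee_rot": TCP orientation; "ft_force": force on the tool from outside, world axes, zero at the start; "moment": the same for the moment, N m; "gripper_width": finger opening in mm; "grip_force": force on a finger pad.
Only numpy, scipy, OpenCV 4.12 (cv2) and the standard library are available. Lean on these libraries where they do the work, as an engineer would, in place of code of your own. Each camera call takes 0.05 s, during which the arm holds its last target. There are 200 camera calls.

## Working session

There is one attempt and no reset: what is moved stays moved. The work goes in short steps, Python scripts to look and compute and a tool call to move; the robot and the scene stay as the last step left them, time stands still between calls to the robot, and variables do not carry over. Pictures are saved under pics/ and viewed, at most 14 in all, crops included, and the job is handed in when it is done.

Besides the shell and the picture viewer there is one more tool, called after "Call:" in YAML: its name, and indented under it one key for each argument. servo_tool: Moves the arm, as the interface text tells. Shifts and turns lie within -1 to 1; 1 stands for 500 mm of shift or 0.5 rad of turn. Its arguments: {"type":"object","properties":{"increments":{"type":"array","items":{"type":"number"}},"fingers":{"type":"number"},"squeeze":{"type":"number"}},"required":["increments"]}

```bash
mkdir -p pics; cat > h.py <<'E'
import numpy as np,cv2
from workcell import arm
def world(c,u,v,z=None):
    # pixel to world through depth (or on plane z)
    R=np.array(c['R']);t=np.array(c['t'])
    ray=np.array([(u-c['cx'])/c['fx'],(v-c['cy'])/c['fy'],1.])
    if z is None:
        d=c['z_map'][int(round(v)),int(round(u))]; return R.T@(ray*d-t)
    o=-R.T@t; r=R.T@ray; return o+r*(z-o[2])/r[2]
def cloud(c,m):
    v,u=np.nonzero(m&(c['z_map']>0)); d=c['z_map'][v,u]
    P=np.stack([(u-c['cx'])/c['fx']*d,(v-c['cy'])/c['fy']*d,d],1)
    return (P-np.array(c['t']))@np.array(c['R'])
E
python3 - <<'E'
from h import *
s=arm.get_state(); print(s['t'],s['ee_pos'],np.round(s['ee_rot'],3).tolist())
for n in('top','scene'):
    c=arm.camera(n); cv2.imwrite(f'pics/{n}0.png',c['img'])
    for th in ['case_a','mat','track','carton','gate','gate_post','gate_pivot','screwdriver','spanner']:
        for k,f in(('m',arm.masks_of),('p',arm.place_of)):
            for r in f(n,th)[:5]:
                u,v=r['xy'][0]*640,r['xy'][1]*480
                e=''
                if k=='m':
                    P=cloud(c,r['region']); e=np.round([np.median(P,0),P.min(0),P.max(0)]).tolist() if len(P) else ''
                print(n,th,k,round(r['score'],2),round(u),round(v),np.round(world(c,min(u,639),min(v,479))),e)
E
```

```text
0.0 [204.93622036 642.43554411 190.00164632] [[-0.953, 0.304, -0.001], [0.304, 0.953, -0.002], [-0.0, -0.002, -1.0]]
top case_a m 0.82 392 137 [ 818. -270.   24.] [[812.0, -264.0, 28.0], [763.0, -300.0, -3.0], [865.0, -228.0, 42.0]]
top case_a m 0.8 467 321 [ 296. -469.   35.] [[290.0, -475.0, 28.0], [238.0, -531.0, -5.0], [339.0, -432.0, 39.0]]
top case_a m 0.77 399 337 [ 254. -278.   32.] [[253.0, -279.0, 29.0], [219.0, -334.0, -3.0], [286.0, -229.0, 40.0]]
top case_a m 0.76 375 257 [ 477. -214.   33.] [[476.0, -217.0, 33.0], [423.0, -242.0, -3.0], [526.0, -195.0, 43.0]]
top case_a m 0.65 335 259 [ 470. -102.   35.] [[472.0, -91.0, 33.0], [421.0, -114.0, -6.0], [524.0, -69.0, 43.0]]
top case_a p 0.96 401 336 [ 255. -283.   32.] 
top case_a p 0.83 374 258 [ 473. -213.   31.] 
top case_a p 0.74 333 260 [467. -97.  35.] 
top case_a p 0.72 393 137 [ 819. -271.   29.] 
top case_a p 0.58 470 322 [ 294. -477.   37.] 
top mat m 0.6 369 252 [ 490. -199.   31.] [[490.0, -217.0, 3.0], [344.0, -398.0, -11.0], [640.0, -28.0, 39.0]]
top track m 0.8 229 193 [662. 198.   8.] [[648.0, 202.0, 47.0], [376.0, 42.0, -10.0], [804.0, 375.0, 135.0]]
top track p 0.58 230 215 [600. 194.  11.] 
top carton m 0.71 229 240 [525. 189.  56.] [[516.0, 193.0, 55.0], [439.0, 59.0, 11.0], [596.0, 321.0, 114.0]]
top carton p 0.69 230 242 [519. 190.  50.] 
top gate m 0.76 173 239 [528. 339.  82.] [[531.0, 337.0, 87.0], [474.0, 323.0, -8.0], [591.0, 369.0, 135.0]]
top gate m 0.58 334 262 [464. -98.  40.] [[471.0, -91.0, 33.0], [418.0, -114.0, -6.0], [527.0, -66.0, 43.0]]Traceback (most recent call last):
  File "<stdin>", line 7, in <module>
ValueError: it knows: bay, carton, case, gate_pivot, gate_post, jar, mat, screwdriver, spanner, tape, track
```

View pics/top0.png

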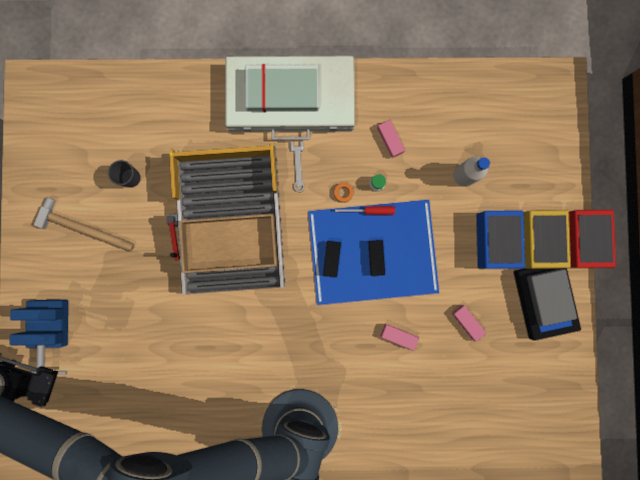

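```bash
python3 - <<'E'
from h import *
c=arm.camera('scene'); cv2.imwrite('pics/scene0.png',c['img'])
c=arm.camera('top'); np.save('pics/top0.npy',c['z_map'])
for th in ['gate_post','gate_pivot','bay','carton','track','mat']:
    for n in('top','scene'):
        if n=='scene': cc=arm.camera('scene')
        else: cc=arm.camera('top')
        for r in arm.place_of(n,th)[:2]:
            u,v=r['xy'][0]*640,r['xy'][1]*480
            z={'gate_post':132,'gate_pivot':132,'bay':50,'carton':50}.get(th,0)
            print(n,th,round(r['score'],2),round(u),round(v),np.round(world(cc,u,v,z)))
c=arm.camera('top')
for r in arm.masks_of('top','case_a')+arm.masks_of('top','carton')[:1]:
    P=cloud(c,r['region']); z0=28 if r['region'].sum()<1500 else 95
    q=P[(P[:,2]>z0-6)&(P[:,2]<z0+20)][:,:2].astype(np.float32)
    if len(q)<5: print('few',len(P));continue
    print(round(r['score'],2),cv2.minAreaRect(q),len(q),np.median(P[:,2]),c['img'][r['region']].mean(0).round())
# carton rim
P=cloud(c,np.ones((480,640),bool)); q=P[(P[:,2]>97)&(P[:,2]<113)&(P[:,0]<610)&(P[:,0]>400)&(P[:,1]>50)&(P[:,1]<325)]
print('rim',q.min(0),q.max(0),cv2.minAreaRect(q[:,:2].astype(np.float32)))
E
```

```text
top gate_post 0.75 172 256 [481. 327. 132.]
scene gate_post 0.7 397 170 [486. 327. 132.]
top gate_pivot 0.66 166 216 [587. 346. 132.]
top gate_pivot 0.24 378 182 [ 673. -216.  132.]
scene gate_pivot 0.58 428 177 [575. 349. 132.]
top bay 0.62 226 181 [691. 200.  50.]
scene bay 0.64 429 242 [690. 183.  50.]
top carton 0.71 232 248 [504. 183.  50.]
scene carton 0.92 372 217 [508. 186.  50.]
top track 0.72 234 217 [594. 184.   0.]
scene track 0.92 394 243 [586. 186.   0.]
scene track 0.51 429 239 [646. 266.   0.]
top mat 0.93 372 228 [ 560. -210.    0.]
top mat 0.31 362 209 [ 614. -182.    0.]
scene mat 0.73 290 315 [ 572. -212.    0.]
0.9 ((472.1117248535156, -91.62626647949219), (39.213748931884766, 99.38558959960938), 82.40385437011719) 484 32.4931348660122 [35. 30. 29.]
0.9 ((814.2400512695312, -265.5780944824219), (98.69512939453125, 42.472808837890625), 24.791915893554688) 462 28.555334674631638 [122. 105. 178.]
0.83 ((288.9043884277344, -476.3466491699219), (99.48065948486328, 40.988380432128906), 37.45060348510742) 499 28.687273619211386 [124. 106. 179.]
0.74 ((251.46339416503906, -280.3211975097656), (100.62246704101562, 39.70061111450195), 67.017822265625) 493 28.974705964053186 [131. 112. 188.]
0.57 ((473.8145446777344, -218.64353942871094), (100.0286865234375, 40.95015335083008), 2.5399680137634277) 513 32.539552288613095 [36. 30. 28.]
few 234
0.81 ((514.427734375, 188.57498168945312), (140.55726623535156, 250.8921356201172), 3.8978984355926514) 616 54.95317600396091 [ 79. 115. 147.]
rim [438.57185151  60.62362412  97.03621867] [592.24926414 324.2220332  111.61395044] ((514.2034301757812, 194.538818359375), (140.62591552734375, 262.86785888671875), 3.7571544647216797)
```

Two black cases lie on the mat, at about (332,259) and (376,257) px. The other black-case detections are pink look-alikes or other objects. The carton is at (228,245) and the gate is on the left at (173,239). I'll write a planner that converts target poses into increments.

```bash
cat >> h.py <<'E'
from scipy.spatial.transform import Rotation as Ro
def rot(yaw,tilt=0):
    # tool x along heading yaw (deg), tool pointing down, tilted by tilt deg so that it points along the heading
    y,t=np.radians([yaw,tilt]); f=np.array([np.cos(y),np.sin(y),0]); z=np.array([0,0,1.])
    X=f*np.cos(t)+z*np.sin(t); Z=f*np.sin(t)-z*np.cos(t); return np.stack([X,np.cross(Z,X),Z],1)
def plan(tg,start=None):
    # tg: list of (tcp, R); prints the increments of each call, chained; long turns and shifts are split
    if start is None: s=arm.get_state(); start=(np.array(s['ee_pos']),np.array(s['ee_rot']))
    p,R=start
    for k,(q,Q) in enumerate(tg):
        q=np.array(q,float); w=Ro.from_matrix(R.T@Q).as_rotvec()
        n=int(np.ceil(max(np.linalg.norm(w)/.5,np.linalg.norm(q-p)/500,1e-9)))
        inc=Ro.from_rotvec(w/n).as_matrix(); d=(q-p)/n
        for i in range(n):
            rows=int(np.ceil(max(np.linalg.norm(d)/62.5,np.degrees(np.linalg.norm(w/n))/10.7)))
            print(k,i,np.round(np.r_[R.T@d/500,w/n/.5],3).tolist(),'rows',rows)
            R=R@inc; p=p+d
        p=q;R=Q
E
python3 - <<'E'
from h import *
plan([((560,250,260),rot(-50)),((560,-300,220),rot(-25))])
E
```

```text
0 0 [-0.153, -0.089, -0.023, 0.0, 0.0, -0.859] rows 3
0 1 [-0.102, -0.144, -0.023, 0.0, 0.0, -0.859] rows 3
0 2 [-0.032, -0.174, -0.023, 0.0, 0.0, -0.859] rows 3
0 3 [0.043, -0.171, -0.023, 0.0, 0.0, -0.859] rows 3
0 4 [0.11, -0.138, -0.023, 0.0, 0.0, -0.859] rows 3
0 5 [0.158, -0.079, -0.023, 0.0, 0.0, -0.859] rows 3
1 0 [0.421, 0.354, 0.04, 0.0, 0.0, -0.436] rows 5
1 1 [0.335, 0.436, 0.04, 0.0, 0.0, -0.436] rows 5
```

View pics/scene0.png

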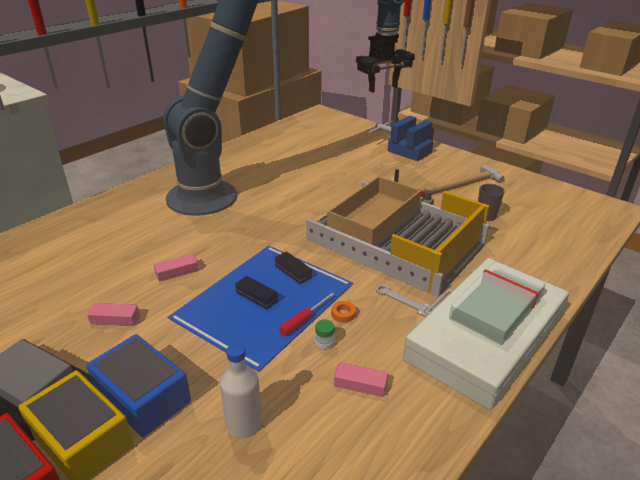

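The view shows the gripper at (385,60), clear space on the mat beyond the second case, and the track with its gate on the far side. The yaw should go the short way, so I'm replanning.

```bash
python3 - <<'E'
from h import *
plan([((560,250,260),rot(90)),((560,-300,220),rot(-25)),((560,-300,220),rot(-25,-40)),((560,-300,220),rot(-25,45))])
E
```

```text
0 0 [-0.305, -0.178, -0.046, 0.0, -0.0, 0.841] rows 3
0 1 [-0.351, -0.038, -0.046, 0.0, -0.0, 0.841] rows 3
0 2 [-0.336, 0.109, -0.046, 0.0, -0.0, 0.841] rows 3
1 0 [-0.22, 0.0, 0.016, 0.0, 0.0, 0.803] rows 3
1 1 [-0.203, 0.086, 0.016, 0.0, 0.0, 0.803] rows 3
1 2 [-0.153, 0.158, 0.016, 0.0, 0.0, 0.803] rows 3
1 3 [-0.079, 0.205, 0.016, 0.0, 0.0, 0.803] rows 3
1 4 [0.008, 0.22, 0.016, 0.0, 0.0, 0.803] rows 3
2 0 [0.0, 0.0, 0.0, 0.0, -0.698, -0.0] rows 2
2 1 [0.0, 0.0, 0.0, 0.0, -0.698, -0.0] rows 2
3 0 [0.0, 0.0, 0.0, -0.0, 0.989, 0.0] rows 3
3 1 [0.0, 0.0, 0.0, -0.0, 0.989, 0.0] rows 3
3 2 [0.0, 0.0, 0.0, -0.0, 0.989, 0.0] rows 3
```

Call:
servo_tool:
  increments: [-0.305,-0.178,-0.046,0,0,0.841,-0.305,-0.178,-0.046,0,0,0.841,-0.305,-0.178,-0.046,0,0,0.841,-0.305,-0.178,-0.046,0,0,0.841]

```text
t: 2.45
ee_pos: [328.5, 508.1, 215.3]
ee_rot: [[-0.739, 0.673, 0.003], [0.673, 0.739, -0.0], [-0.002, 0.002, -1.0]]
ft_force: [-0.1, 0.5, 0.5]
gripper_width: 87.3
grip_force: 0.0
```

Call:
servo_tool:
  increments: [-0.351,-0.038,-0.046,0,0,0.841,-0.351,-0.038,-0.046,0,0,0.841,-0.351,-0.038,-0.046,0,0,0.841,-0.351,-0.038,-0.046,0,0,0.841]

```text
t: 2.95
ee_pos: [445.2, 377.4, 238.0]
ee_rot: [[-0.402, 0.916, 0.003], [0.916, 0.402, -0.0], [-0.001, 0.002, -1.0]]
ft_force: [-0.2, 0.5, -0.5]
gripper_width: 86.8
grip_force: 0.0
```

Call:
servo_tool:
  increments: [-0.336,0.109,-0.046,0,0,0.841,-0.336,0.109,-0.046,0,0,0.841,-0.336,0.109,-0.046,0,0,0.841,-0.336,0.109,-0.046,0,0,0.841]

```text
t: 3.45
ee_pos: [562.6, 246.6, 260.5]
ee_rot: [[0.006, 1.0, 0.002], [1.0, -0.006, -0.001], [-0.001, 0.002, -1.0]]
ft_force: [-0.5, -0.0, -0.4]
gripper_width: 86.8
grip_force: 0.0
```

Call:
servo_tool:
  increments: [-0.22,0,0.016,0,0,0.803,-0.22,0,0.016,0,0,0.803,-0.22,0,0.016,0,0,0.803]

```text
t: 3.82
ee_pos: [559.4, 137.3, 251.9]
ee_rot: [[0.395, 0.919, -0.001], [0.919, -0.395, -0.001], [-0.001, -0.0, -1.0]]
ft_force: [0.2, 0.7, -0.0]
gripper_width: 87.0
grip_force: 0.0
```

Call:
servo_tool:
  increments: [-0.203,0.086,0.016,0,0,0.803,-0.203,0.086,0.016,0,0,0.803,-0.203,0.086,0.016,0,0,0.803]

```text
t: 4.2
ee_pos: [559.6, 28.0, 243.9]
ee_rot: [[0.722, 0.692, -0.0], [0.692, -0.722, -0.0], [-0.0, -0.0, -1.0]]
ft_force: [-0.5, 0.9, -0.4]
gripper_width: 86.9
grip_force: 0.0
```

Call:
servo_tool:
  increments: [-0.153,0.158,0.016,0,0,0.803,-0.153,0.158,0.016,0,0,0.803,-0.153,0.158,0.016,0,0,0.803]

```text
t: 4.58
ee_pos: [559.9, -81.4, 235.8]
ee_rot: [[0.934, 0.356, -0.0], [0.356, -0.934, -0.001], [-0.0, 0.0, -1.0]]
ft_force: [0.3, 0.6, 0.7]
gripper_width: 87.0
grip_force: 0.0
```

Call:
servo_tool:
  increments: [-0.079,0.205,0.016,0,0,0.803,-0.079,0.205,0.016,0,0,0.803,-0.079,0.205,0.016,0,0,0.803]

```text
t: 4.95
ee_pos: [560.1, -190.8, 227.6]
ee_rot: [[0.999, -0.036, -0.001], [-0.036, -0.999, -0.001], [-0.001, 0.001, -1.0]]
ft_force: [-0.4, -0.5, -0.5]
gripper_width: 87.0
grip_force: 0.0
```

Call:
servo_tool:
  increments: [0.008,0.22,0.016,0,0,0.803,0.008,0.22,0.016,0,0,0.803,0.008,0.22,0.016,0,0,0.803]

```text
t: 5.32
ee_pos: [560.5, -300.5, 219.1]
ee_rot: [[0.906, -0.423, -0.001], [-0.423, -0.906, -0.0], [-0.001, 0.001, -1.0]]
ft_force: [-0.8, 1.3, 0.2]
gripper_width: 86.7
grip_force: 0.0
```

Call:
servo_tool:
  increments: [0,0,0,0,-0.7,0,0,0,0,0,-0.7,0,0,0,0,0,-0.7,0]

```text
t: 5.7
ee_pos: [563.6, -296.0, 215.5]
ee_rot: [[0.854, -0.414, -0.316], [-0.388, -0.91, 0.146], [-0.348, -0.002, -0.938]]
ft_force: [-0.2, 0.3, 0.2]
gripper_width: 87.2
grip_force: 0.0
```

Call:
servo_tool:
  increments: [0,0,0,0,-0.7,0,0,0,0,0,-0.7,0,0,0,0,0,-0.7,0]

```text
t: 6.08
ee_pos: [559.5, -295.0, 214.3]
ee_rot: [[0.697, -0.417, -0.583], [-0.318, -0.909, 0.27], [-0.643, -0.002, -0.766]]
ft_force: [0.4, 0.7, -2.5]
gripper_width: 86.7
grip_force: 0.0
```

```bash
python3 - <<'E'
from h import *
s=arm.get_state(); print(s['t'],np.round(s['qpos'],2),s['ee_pos'],np.round(s['ee_rot'],3).tolist())
E
```

```text
6.075 [ 0.3   0.83  0.26  1.05 -0.13  1.97 -1.46] [ 559.47509192 -295.00558006  214.25179354] [[0.697, -0.417, -0.583], [-0.318, -0.909, 0.27], [-0.643, -0.002, -0.766]]
```

Call:
servo_tool:
  increments: [0,0,0,0,1,0,0,0,0,0,1,0,0,0,0,0,1,0]

```text
t: 6.45
ee_pos: [559.6, -296.0, 219.0]
ee_rot: [[0.893, -0.418, -0.165], [-0.41, -0.909, 0.079], [-0.183, -0.003, -0.983]]
ft_force: [-0.7, 0.0, -0.0]
gripper_width: 86.8
grip_force: 0.0
```

Call:
servo_tool:
  increments: [0,0,0,0,1,0,0,0,0,0,1,0,0,0,0,0,1,0]

```text
t: 6.82
ee_pos: [558.5, -295.1, 218.5]
ee_rot: [[0.864, -0.417, 0.282], [-0.398, -0.909, -0.127], [0.309, -0.003, -0.951]]
ft_force: [0.2, 0.4, -0.1]
gripper_width: 87.2
grip_force: 0.0
```

Call:
servo_tool:
  increments: [0,0,0,0,1,0,0,0,0,0,1,0,0,0,0,0,1,0,0,0,0,0,1,0]

```text
t: 7.32
ee_pos: [557.7, -296.5, 218.7]
ee_rot: [[0.702, -0.41, 0.582], [-0.326, -0.912, -0.248], [0.633, -0.016, -0.774]]
ft_force: [1.1, 0.7, 0.3]
gripper_width: 87.1
grip_force: 0.0
```

```bash
python3 - <<'E'
from h import *
s=arm.get_state(); print(s['t'],np.round(s['qpos'],2))
plan([((560,-300,110),rot(-25,45))])
E
```

```text
7.325 [-0.31  0.11  0.82  2.21 -0.61  0.21 -0.97]
0 0 [-0.132, 0.008, 0.173, -0.042, 0.2, 0.0] rows 2
```

Call:
servo_tool:
  increments: [-0.11,0,0.19,0,0.4,0,-0.11,0,0.19,0,0.4,0,-0.11,0,0.19,0,0.4,0]

```text
t: 7.7
ee_pos: [564.9, -305.5, 244.4]
ee_rot: [[0.654, -0.401, 0.641], [-0.301, -0.916, -0.266], [0.694, -0.02, -0.72]]
ft_force: [-0.1, 0.1, -0.2]
gripper_width: 86.8
grip_force: 0.0
```

```bash
python3 - <<'E'
from h import *
s=arm.get_state(); print(s['t'],np.round(s['qpos'],2))
c=arm.camera('top')
for r in arm.masks_of('top','case_a'):
    P=cloud(c,r['region']); q=P[(P[:,2]>22)&(P[:,2]<50)][:,:2].astype(np.float32)
    if len(q)>99: print(round(r['score'],2),np.round(np.r_[sum([list(a) if isinstance(a,tuple) else [a] for a in cv2.minAreaRect(q)],[])],1),c['img'][r['region']].mean(0).round())
P=cloud(c,np.ones((480,640),bool))
q=P[(abs(P[:,0]-740)<40)&(P[:,1]>80)&(P[:,1]<300)&(P[:,2]>100)&(P[:,2]<130)]; print('stop',len(q),np.polyfit(q[:,1],q[:,0],1),q.min(0),q.max(0))
for lo,hi in((40,80),(300,350)):
    q=P[(P[:,0]>655)&(P[:,0]<740)&(P[:,1]>lo)&(P[:,1]<hi)&(P[:,2]>100)&(P[:,2]<130)]; print('cheek',len(q),np.polyfit(q[:,0],q[:,1],1),q.min(0),q.max(0),np.median(q,0))
E
```

```text
7.7 [-0.65  0.1   1.21  2.23 -1.04  0.21 -0.52]
0.64 [471.9 -92.1  40.3  99.5  82.9] [35. 28. 25.]
0.6 [ 473.  -219.    98.7   41.5    3.2] [37. 30. 28.]
0.6 [ 814.6 -265.5  101.    42.6   24.7] [130. 113. 190.]
0.59 [ 288.9 -475.9   99.6   40.2   39.4] [133. 114. 191.]
stop 478 [-6.07283695e-02  7.71749280e+02] [748.77124485  80.00288968 100.48493619] [773.78249309 298.9257549  127.99918393]
cheek 128 [ 0.06059138 22.6501256 ] [655.00371067  58.55424227 100.72018689] [738.66742793  72.4892136  128.49564473] [697.36413257  64.38678159 119.06446405]
cheek 164 [5.73005658e-02 2.91959696e+02] [655.63791252 325.54462239 100.2742486 ] [739.1708359  339.13536532 128.4195096 ] [697.37184932 331.58328838 116.99859303]
```

```bash
cat >> h.py <<'E'
def hd(yaw): y=np.radians(yaw); return np.array([np.cos(y),np.sin(y),0])
def flatgrasp(c,yaw,tilt=-35,z=13,s=27): # TCP for a tilted grasp of a flat case
    q=np.array([c[0],c[1],0])+s*hd(yaw); q[2]=z; return q,rot(yaw,tilt)
E
python3 - <<'E'
from h import *
q,R=flatgrasp((473,-219),3)
plan([((500,-250,220),rot(0)),(q-90*R[:,2],R),(q,R)])
E
```

```text
0 0 [-0.077, -0.024, -0.039, 0.139, -0.761, -0.402] rows 3
0 1 [-0.079, -0.042, -0.007, 0.139, -0.761, -0.402] rows 3
1 0 [0.052, -0.035, 0.133, -0.016, -0.611, -0.051] rows 2
1 1 [0.09, -0.034, 0.111, -0.016, -0.611, -0.051] rows 2
2 0 [-0.0, -0.0, 0.18, 0.0, 0.0, 0.0] rows 2
```

Call:
servo_tool:
  increments: [-0.077,-0.024,-0.039,0.139,-0.761,-0.402,-0.077,-0.024,-0.039,0.139,-0.761,-0.402,-0.077,-0.024,-0.039,0.139,-0.761,-0.402,-0.077,-0.024,-0.039,0.139,-0.761,-0.402]

```text
t: 8.3
ee_pos: [534.4, -279.9, 233.4]
ee_rot: [[0.909, -0.208, 0.361], [-0.18, -0.978, -0.109], [0.375, 0.034, -0.926]]
ft_force: [0.0, -1.0, 0.4]
gripper_width: 86.8
grip_force: 0.0
```

```bash
python3 - <<'E'
from h import *
s=arm.get_state(); print(s['t'],np.round(s['qpos'],2))
plan([((500,-250,220),rot(0))])
E
```

```text
8.3 [-0.55  0.21  1.17  2.01 -0.46  0.72 -0.91]
0 0 [-0.083, -0.045, -0.007, 0.147, -0.76, -0.401] rows 3
```

Commanded and measured poses stay together. Continuing.

Call:
servo_tool:
  increments: [-0.083,-0.045,-0.007,0.147,-0.76,-0.401,-0.083,-0.045,-0.007,0.147,-0.76,-0.401,-0.083,-0.045,-0.007,0.147,-0.76,-0.401,-0.083,-0.045,-0.007,0.147,-0.76,-0.401]

```text
t: 8.8
ee_pos: [498.8, -249.8, 218.4]
ee_rot: [[1.0, -0.002, -0.001], [-0.002, -1.0, 0.001], [-0.001, -0.001, -1.0]]
ft_force: [0.4, 0.1, 0.2]
gripper_width: 86.9
grip_force: 0.0
```

Call:
servo_tool:
  increments: [0.052,-0.035,0.133,-0.016,-0.611,-0.051,0.052,-0.035,0.133,-0.016,-0.611,-0.051,0.052,-0.035,0.133,-0.016,-0.611,-0.051]

```text
t: 9.18
ee_pos: [524.7, -231.2, 149.9]
ee_rot: [[0.952, 0.026, -0.304], [0.024, -1.0, -0.01], [-0.305, 0.002, -0.953]]
ft_force: [-0.8, -0.2, 0.2]
gripper_width: 87.0
grip_force: 0.0
```

Call:
servo_tool:
  increments: [0.09,-0.034,0.111,-0.016,-0.611,-0.051,0.09,-0.034,0.111,-0.016,-0.611,-0.051,0.09,-0.034,0.111,-0.016,-0.611,-0.051]

```text
t: 9.55
ee_pos: [549.5, -215.5, 84.8]
ee_rot: [[0.817, 0.05, -0.574], [0.041, -0.999, -0.028], [-0.575, -0.001, -0.818]]
ft_force: [0.8, -0.3, 0.7]
gripper_width: 86.6
grip_force: 0.0
```

```bash
cat >> h.py <<'E'
def cases(show=True,cam='top',zlo=22,zhi=60):
    c=arm.camera(cam); out=[]
    for r in arm.masks_of(cam,'case_a'):
        b=c['img'][r['region']].mean(0)
        if b.max()>170: continue
        P=cloud(c,r['region']); q=P[(P[:,2]>zlo)&(P[:,2]<zhi)][:,:2].astype(np.float32)
        if len(q)<60: continue
        (x,y),(w,h),a=cv2.minAreaRect(q); a=a if w>h else a-90
        a=(a+90)%180-90
        print('case',round(r['score'],2),np.round([x,y,w,h,a],1),'z',np.percentile(P[:,2],[50,90]).round(),b.round()); out.append((x,y,a))
    return out
E
python3 - <<'E'
from h import *
s=arm.get_state(); print(s['t'],np.round(s['qpos'],2)); cases()
q,R=flatgrasp((473,-219),3)
plan([(q,R)])
c=arm.camera('wrist'); cv2.imwrite('pics/w1.png',c['img'])
E
```

```text
9.55 [-0.27  0.96  0.89  1.43 -0.36  1.59 -0.86]
case 0.86 [ 473.7 -218.5  100.2   40.8    2.6] z [33. 38.] [44. 37. 34.]
case 0.59 [472.1 -91.7  40.5  99.5  -7.6] z [32. 38.] [43. 36. 33.]
0 0 [0.007, -0.006, 0.18, -0.005, -0.006, -0.014] rows 2
```

View pics/w1.png

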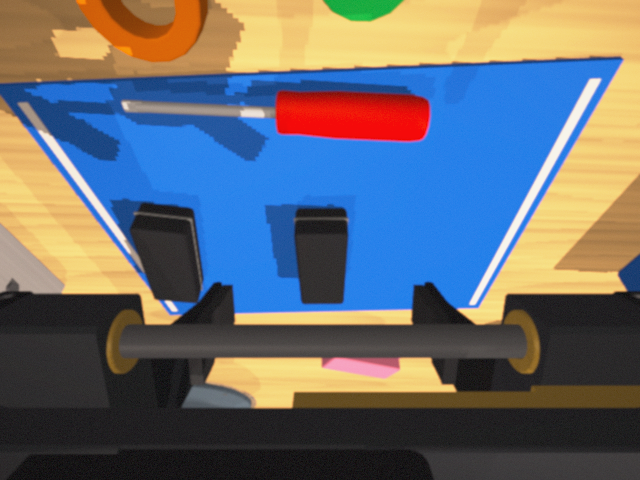

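The wrist view shows the second case at (322,255), centred between the fingers, with the first case clear to the left. Descend and grip.

Call:
servo_tool:
  increments: [0.007,-0.006,0.1,-0.005,-0.006,-0.014,0.007,-0.006,0.1,-0.005,-0.006,-0.014,0.007,-0.006,0.14,-0.005,-0.006,-0.014,0.007,-0.006,0.18,-0.005,-0.006,-0.014,0.007,-0.006,0.18,-0.005,-0.006,-0.014]

```text
t: 10.32
ee_pos: [500.8, -216.1, 12.5]
ee_rot: [[0.817, 0.054, -0.574], [0.045, -0.999, -0.029], [-0.575, -0.002, -0.818]]
ft_force: [0.5, -0.5, -0.1]
gripper_width: 86.8
grip_force: 0.0
```

Call:
servo_tool:
  increments: [0,0,0,0,0,0,0,0,0,0,0,0,0,0,0,0,0,0,0,0,0,0,0,0,0,0,0,0,0,0,0,0,0,0,0,0]
  fingers: 0.3
  squeeze: 35

```text
t: 11.08
ee_pos: [500.7, -215.8, 10.4]
ee_rot: [[0.815, 0.055, -0.576], [0.047, -0.998, -0.03], [-0.577, -0.002, -0.817]]
ft_force: [-0.5, -0.6, -0.1]
gripper_width: 34.9
grip_force: 0.2
```

```bash
python3 - <<'E'
from h import *
s=arm.get_state(); print(s['t'],np.round(s['qpos'],2),s['gripper_width'],s['grip_force'])
q=s['ee_pos'];h=-80
S=np.array([540,-365,0]); T=S+6*hd(h)+[0,0,83]
plan([(np.add(q,[0,-5,120]),rot(3,-30)),((500,-270,170),rot(-38,0)),((540,-340,170),rot(-80,15)),(T+[0,0,30],rot(-80,55)),(T,rot(-80,55))])
E
```

```text
11.075 [-0.28  0.99  0.86  1.59 -0.38  1.41 -0.83] 34.87734675841888 0.16915320430243574
0 0 [-0.139, 0.009, -0.196, -0.001, 0.183, 0.008] rows 2
1 0 [-0.023, 0.049, -0.033, 0.187, 0.501, 0.699] rows 3
1 1 [0.004, 0.049, -0.04, 0.187, 0.501, 0.699] rows 3
2 0 [0.075, 0.031, 0.0, -0.096, 0.25, 0.729] rows 3
2 1 [0.08, 0.002, 0.011, -0.096, 0.25, 0.729] rows 3
3 0 [0.015, 0.004, 0.063, -0.0, 0.698, 0.0] rows 2
3 1 [-0.008, 0.004, 0.064, -0.0, 0.698, 0.0] rows 2
4 0 [-0.049, 0.0, 0.034, 0.0, 0.0, 0.0] rows 1
```

Call:
servo_tool:
  increments: [0,0,0,0,0,0,0,0,0,0,0,0]
  fingers: 0.2

```text
t: 11.32
ee_pos: [500.6, -215.6, 10.4]
ee_rot: [[0.815, 0.055, -0.576], [0.047, -0.998, -0.03], [-0.577, -0.003, -0.817]]
ft_force: [0.7, -0.3, 0.5]
gripper_width: 19.5
grip_force: 0.2
```

```bash
python3 - <<'E'
from h import *
c=arm.camera('wrist'); cv2.imwrite('pics/w2.png',c['img']); cases()
E
```

```text
case 0.72 [ 469.5 -213.4   95.4   40.    13.1] z [33. 37.] [39. 34. 33.]
case 0.58 [472.  -91.9  39.9 100.   -7.5] z [33. 38.] [42. 36. 33.]
```

View pics/w2.png

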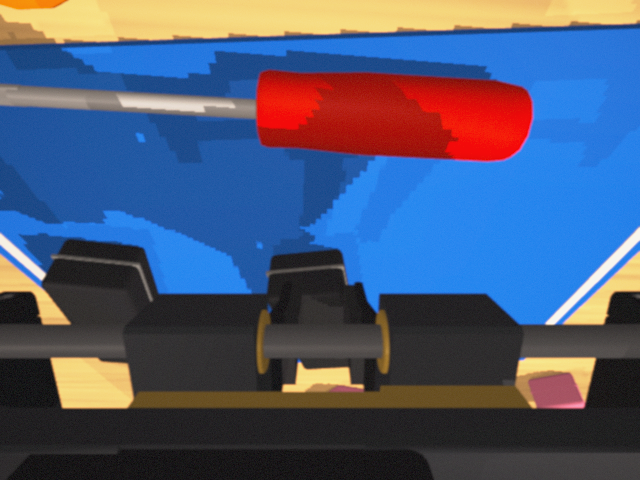

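```bash
python3 - <<'E'
from h import *
s=arm.get_state(); c=arm.camera('wrist'); T=np.array(c['tool_from_camera']); print(np.round(T,2).tolist(), s['gripper_width'],s['t'])
def W(u,v):
    d=c['z_map'][v,u]; p=np.array([(u-c['cx'])/c['fx']*d,(v-c['cy'])/c['fy']*d,d,1]); t=(T@p)[:3]
    return t.round(),(s['ee_rot']@t+s['ee_pos']).round()
for u,v in[(305,262),(270,262),(343,262),(305,256),(320,285),(320,320),(320,360),(300,340),(285,320),(275,350),(355,320),(370,350),(110,270),(320,375)]: print(u,v,*W(u,v))
E
```

```text
[[0.0, -0.96, -0.28, 76.27], [1.0, 0.0, -0.0, 1.61], [0.0, -0.28, 0.96, -193.84], [0.0, 0.0, 0.0, 1.0]] 17.83292509787069 11.475
305 262 [ 15.  -8. -13.] [ 521. -207.   12.]
270 262 [ 14. -27.  -8.] [ 515. -188.    9.]
343 262 [11. 13.  0.] [ 510. -228.    4.]
305 256 [ 18.  -8. -10.] [ 520. -207.    8.]
320 285 [  8.   0. -27.] [ 523. -215.   28.]
320 320 [-16.   0. -17.] [ 497. -216.   34.]
320 360 [-63.  -0.  16.] [ 440. -219.   34.]
300 340 [  32.   -4. -120.] [ 596. -207.   90.]
285 320 [ 12. -13. -70.] [ 550. -200.   61.]
275 350 [  29.  -10. -119.] [ 593. -201.   91.]
355 320 [ 10.  14. -68.] [ 549. -227.   60.]
370 350 [  30.   13. -119.] [ 594. -223.   91.]
110 270 [  15. -105.  -24.] [ 521. -110.   22.]
320 375 [-148.   -1.  118.] [ 312. -225.   -1.]
```

```bash
python3 - <<'E'
from h import *
c=arm.camera('wrist'); T=np.linalg.inv(np.array(c['tool_from_camera']))
im=cv2.convertScaleAbs(c['img'],alpha=2.5,beta=30)
for z in(0,-19,-38,-60):
    for y in(-9,9):
        p=T@[0,y,z,1]; u,v=p[0]/p[2]*c['fx']+c['cx'],p[1]/p[2]*c['fy']+c['cy']; print(z,y,round(u),round(v),'d',round(p[2]),c['z_map'][int(v),int(u)])
        cv2.circle(im,(int(u),int(v)),2,(0,0,255),-1)
cv2.imwrite('pics/w3.png',cv2.resize(im[220:420,200:440],None,fx=3,fy=3,interpolation=cv2.INTER_CUBIC))
E
```

```text
0 -9 304 280 d 207 182.07181
0 9 336 280 d 207 180.86575
-19 -9 302 294 d 189 164.04643
-19 9 337 294 d 189 176.79863
-38 -9 300 310 d 171 149.90498
-38 9 338 310 d 171 187.01787
-60 -9 297 333 d 150 85.05772
-60 9 341 334 d 150 86.13343
```

View pics/w3.png

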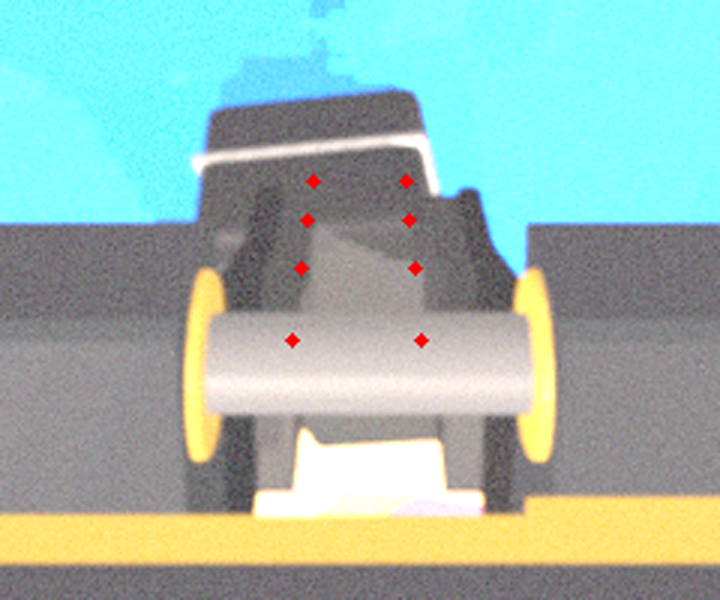

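```bash
python3 - <<'E'
from h import *
s=arm.get_state(); c=arm.camera('wrist'); T=np.array(c['tool_from_camera'])
def W(u,v):
    d=c['z_map'][v,u]; p=np.array([(u-c['cx'])/c['fx']*d,(v-c['cy'])/c['fy']*d,d,1]); t=(T@p)[:3]
    return t.round().tolist(),(s['ee_rot']@t+s['ee_pos']).round()
for v in(276,282,288,294,300,306,312):
    for u in (275,288,296,302,320,341,350,357,363): print(u,v,W(u,v)[0],end=' ')
    print()
print(s['gripper_width'],s['grip_force'],s['tau'].round(1))
E
```

```text
275 276 [9.0, -23.0, -17.0] 288 276 [9.0, -16.0, -18.0] 296 276 [10.0, -12.0, -19.0] 302 276 [10.0, -9.0, -20.0] 320 276 [11.0, 0.0, -21.0] 341 276 [11.0, 11.0, -21.0] 350 276 [-1.0, 18.0, 9.0] 357 276 [-0.0, 22.0, 8.0] 363 276 [-1.0, 26.0, 8.0] 
275 282 [7.0, -23.0, -20.0] 288 282 [12.0, -15.0, -32.0] 296 282 [7.0, -12.0, -21.0] 302 282 [8.0, -9.0, -23.0] 320 282 [9.0, 0.0, -26.0] 341 282 [8.0, 11.0, -24.0] 350 282 [-6.0, 18.0, 12.0] 357 282 [12.0, 18.0, -32.0] 363 282 [-6.0, 26.0, 13.0] 
275 288 [5.0, -23.0, -24.0] 288 288 [12.0, -14.0, -39.0] 296 288 [10.0, -11.0, -36.0] 302 288 [10.0, -8.0, -36.0] 320 288 [7.0, 0.0, -27.0] 341 288 [10.0, 10.0, -34.0] 350 288 [10.0, 14.0, -36.0] 357 288 [12.0, 17.0, -39.0] 363 288 [-12.0, 27.0, 17.0] 
275 294 [3.0, -22.0, -27.0] 288 294 [12.0, -14.0, -46.0] 296 294 [10.0, -10.0, -43.0] 302 294 [10.0, -8.0, -43.0] 320 294 [4.0, 0.0, -29.0] 341 294 [7.0, 10.0, -35.0] 350 294 [10.0, 14.0, -43.0] 357 294 [11.0, 17.0, -46.0] 363 294 [-18.0, 27.0, 20.0] 
275 300 [0.0, -22.0, -28.0] 288 300 [12.0, -13.0, -54.0] 296 300 [10.0, -10.0, -49.0] 302 300 [10.0, -7.0, -50.0] 320 300 [1.0, 0.0, -30.0] 341 300 [4.0, 10.0, -36.0] 350 300 [10.0, 13.0, -49.0] 357 300 [11.0, 16.0, -52.0] 363 300 [12.0, 19.0, -52.0] 
275 306 [-4.0, -23.0, -25.0] 288 306 [11.0, -13.0, -58.0] 296 306 [10.0, -10.0, -56.0] 302 306 [9.0, -7.0, -53.0] 320 306 [-4.0, 0.0, -27.0] 341 306 [1.0, 10.0, -37.0] 350 306 [10.0, 13.0, -56.0] 357 306 [11.0, 16.0, -58.0] 363 306 [12.0, 18.0, -59.0] 
275 312 [12.0, -17.0, -64.0] 288 312 [10.0, -12.0, -60.0] 296 312 [10.0, -9.0, -61.0] 302 312 [6.0, -7.0, -52.0] 320 312 [-9.0, 0.0, -23.0] 341 312 [-2.0, 10.0, -37.0] 350 312 [10.0, 13.0, -61.0] 357 312 [10.0, 15.0, -61.0] 363 312 [12.0, 18.0, -63.0] 
17.654747516475798 0.1450547007334535 [ -0.1 -56.8  16.7 -12.5   1.2   1.5   0. ]
```

Call:
servo_tool:
  increments: [0,0,0,0,0,0,0,0,0,0,0,0,0,0,0,0,0,0,0,0,0,0,0,0]
  fingers: 1

```text
t: 12.12
ee_pos: [500.7, -215.6, 10.4]
ee_rot: [[0.815, 0.055, -0.576], [0.047, -0.998, -0.03], [-0.577, -0.003, -0.817]]
ft_force: [0.5, 0.6, 0.8]
gripper_width: 49.7
grip_force: 0.0
```

Call:
servo_tool:
  increments: [0,0,-0.2,0,0,0,0,0,-0.2,0,0,0,0,0,-0.2,0,0,0]

```text
t: 12.5
ee_pos: [560.9, -213.4, 94.2]
ee_rot: [[0.818, 0.058, -0.572], [0.047, -0.998, -0.033], [-0.573, -0.0, -0.82]]
ft_force: [-0.4, -0.5, -0.3]
gripper_width: 79.7
grip_force: 0.0
```

Call:
servo_tool:
  increments: [0,0,0,0,0,0,0,0,0,0,0,0,0,0,0,0,0,0,0,0,0,0,0,0,0,0,0,0,0,0,0,0,0,0,0,0]
  fingers: 0.45

```text
t: 13.25
ee_pos: [558.3, -212.6, 92.1]
ee_rot: [[0.815, 0.055, -0.576], [0.047, -0.998, -0.03], [-0.577, -0.003, -0.817]]
ft_force: [0.8, -0.1, -1.4]
gripper_width: 41.3
grip_force: 0.0
```

```bash
python3 - <<'E'
from h import *
print(cases())
s=arm.get_state(); c=arm.camera('wrist'); T=np.array(c['tool_from_camera'])
v,u=np.nonzero(c['z_map']>0); d=c['z_map'][v,u]
t=np.stack([(u-c['cx'])/c['fx']*d,(v-c['cy'])/c['fy']*d,d],1)@T[:3,:3].T+T[:3,3]
m=(abs(t[:,0])<16)&(abs(t[:,1])<75)&(t[:,2]>-75)&(t[:,2]<30)
for z in range(-75,25,8):
    q=t[m&(t[:,2]>=z)&(t[:,2]<z+8)]
    for sd in(-1,1):
        k=q[q[:,1]*sd>0]
        if len(k): print(z,sd,len(k),k.min(0).round(),k.max(0).round())
print(s['gripper_width'],s['ee_pos'])
cv2.imwrite('pics/w4.png',c['img'])
E
```

```text
case 0.96 [472.1 -92.1  40.  100.1  -7.4] z [32. 37.] [46. 37. 34.]
case 0.64 [ 471.2 -213.6   99.1   41.5   12.8] z [33. 38.] [42. 36. 34.]
[(472.0511474609375, -92.10081481933594, -7.4151458740234375), (471.1531677246094, -213.58071899414062, 12.794110298156738)]
-75 -1 266 [ -9. -32. -75.] [ 12. -18. -67.]
-75 1 256 [ -9.  21. -75.] [ 13.  34. -67.]
-67 -1 259 [  5. -30. -67.] [ 12. -18. -59.]
-67 1 258 [  5.  22. -67.] [ 13.  33. -59.]
-59 -1 276 [  2. -29. -59.] [ 12. -18. -51.]
-59 1 280 [  0.  21. -59.] [ 12.  31. -51.]
-51 -1 218 [ -3. -27. -51.] [ 12. -18. -43.]
-51 1 222 [ -3.  21. -51.] [ 12.  30. -43.]
-43 -1 212 [ -8. -27. -43.] [ 12. -18. -35.]
-43 1 213 [ -7.  21. -43.] [ 12.  30. -35.]
-35 -1 82 [ -9. -27. -35.] [ 12. -18. -31.]
-35 1 82 [ -9.  21. -35.] [ 12.  30. -31.]
40.128299166649995 [ 558.31306249 -212.63961704   92.14062384]
```

View pics/w4.png

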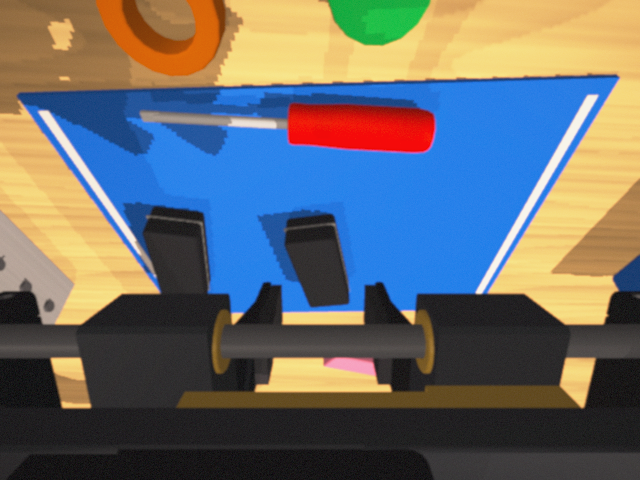

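The wrist view and depth map show the fingertips 31 mm short of the reported TCP along the tool axis, at about (268,285) and (375,285) px. The fingers therefore slid over the case and turned it to 12.8°. I'll add this offset to the planner and try again.

```bash
sed -i 's/^        q=np.array(q,float); w=/        q=np.array(q,float)+31*Q[:,2]; w=/' h.py; python3 - <<'E'
from h import *
q,R=flatgrasp((471.2,-213.6),12.5)
plan([(q-60*R[:,2],R),(q,R)])
E
```

```text
0 0 [-0.008, -0.022, 0.141, -0.192, 0.008, -0.263] rows 2
1 0 [-0.0, -0.0, 0.12, 0.0, 0.0, 0.0] rows 1
```

Call:
servo_tool:
  increments: [-0.008,-0.022,0.141,-0.192,0.008,-0.263,-0.008,-0.022,0.141,-0.192,0.008,-0.263,-0.008,-0.022,0.141,-0.192,0.008,-0.263,-0.008,-0.022,0.141,-0.192,0.008,-0.263]
  fingers: 0.8

```text
t: 13.9
ee_pos: [515.6, -205.2, 38.0]
ee_rot: [[0.801, 0.216, -0.557], [0.176, -0.976, -0.126], [-0.571, 0.003, -0.821]]
ft_force: [-0.3, -0.2, -0.4]
gripper_width: 67.0
grip_force: 0.0
```

Call:
servo_tool:
  increments: [0,0,0.06,0,0,0,0,0,0.08,0,0,0,0,0,0.1,0,0,0,0,0,0.115,0,0,0,0,0,0.12,0,0,0,0,0,0.12,0,0,0]

```text
t: 14.65
ee_pos: [480.4, -211.4, -12.2]
ee_rot: [[0.8, 0.217, -0.56], [0.177, -0.976, -0.124], [-0.573, 0.0, -0.819]]
ft_force: [0.4, 0.2, 0.6]
gripper_width: 69.6
grip_force: 0.0
```

Call:
servo_tool:
  increments: [0,0,0,0,0,0,0,0,0,0,0,0,0,0,0,0,0,0,0,0,0,0,0,0,0,0,0,0,0,0,0,0,0,0,0,0]
  fingers: 0.3
  squeeze: 35

```text
t: 15.4
ee_pos: [480.3, -211.4, -12.2]
ee_rot: [[0.8, 0.217, -0.56], [0.177, -0.976, -0.124], [-0.573, 0.0, -0.819]]
ft_force: [0.4, -0.7, 0.2]
gripper_width: 39.6
grip_force: 34.8
```

```bash
python3 - <<'E'
from h import *
s=arm.get_state(); print(np.round(s['qpos'],2)); cases()
R=s['ee_rot'];q=s['ee_pos']-31*R[:,2]; print(q,Ro.from_matrix(R).as_euler('ZYX',degrees=True))
y=np.degrees(np.arctan2(R[1,0],R[0,0]))
S=np.array([540,-365,0]); T=S+6*hd(-80)+[0,0,83]
plan([(np.add(q,[0,0,90]),rot(y,-30)),((510,-270,160),rot(-30,0)),((540,-350,160),rot(-80,15)),(T+[0,0,30],rot(-80,55)),(T,rot(-80,55))])
E
```

```text
[-0.34  0.98  0.84  1.69 -0.33  1.27 -0.74]
case 0.86 [ 469.4 -212.    98.8   40.8   14.4] z [33. 37.] [40. 35. 33.]
case 0.62 [472.1 -92.   39.8 100.   -7.3] z [33. 38.] [41. 35. 33.]
[ 497.65103706 -207.58990865   13.19406322] [ 12.49667141  34.99432693 179.97794144]
0 0 [-0.098, -0.0, -0.148, 0.001, 0.174, -0.0] rows 2
1 0 [-0.014, 0.064, -0.053, 0.194, 0.499, 0.724] rows 3
1 1 [0.022, 0.057, -0.058, 0.194, 0.499, 0.724] rows 3
2 0 [0.071, 0.06, -0.001, -0.114, 0.245, 0.868] rows 3
2 1 [0.089, 0.025, 0.011, -0.114, 0.245, 0.868] rows 3
3 0 [0.028, 0.003, 0.044, -0.0, 0.698, 0.0] rows 2
3 1 [0.011, 0.003, 0.05, -0.0, 0.698, 0.0] rows 2
4 0 [-0.049, 0.0, 0.034, 0.0, 0.0, 0.0] rows 1
```

Call:
servo_tool:
  increments: [-0.05,0,-0.074,0,0.087,0,-0.098,0,-0.148,0,0.174,0,-0.098,0,-0.148,0,0.174,0,-0.098,0,-0.148,0,0.174,0]

```text
t: 16.0
ee_pos: [482.3, -210.1, 75.8]
ee_rot: [[0.845, 0.217, -0.489], [0.188, -0.976, -0.107], [-0.5, -0.001, -0.866]]
ft_force: [0.3, 0.7, -1.0]
gripper_width: 39.8
grip_force: 34.8
```

Call:
servo_tool:
  increments: [-0.014,0.064,-0.053,0.194,0.499,0.724,-0.014,0.064,-0.053,0.194,0.499,0.724,-0.014,0.064,-0.053,0.194,0.499,0.724,-0.014,0.064,-0.053,0.194,0.499,0.724]

```text
t: 16.5
ee_pos: [495.5, -239.4, 101.8]
ee_rot: [[0.952, -0.15, -0.266], [-0.158, -0.987, -0.007], [-0.262, 0.048, -0.964]]
ft_force: [0.1, -0.2, -1.1]
gripper_width: 39.7
grip_force: 34.8
```

Call:
servo_tool:
  increments: [0.022,0.057,-0.058,0.194,0.499,0.724,0.022,0.057,-0.058,0.194,0.499,0.724,0.022,0.057,-0.058,0.194,0.499,0.724,0.022,0.057,-0.058,0.194,0.499,0.724]

```text
t: 17.0
ee_pos: [510.1, -268.5, 128.5]
ee_rot: [[0.868, -0.496, -0.003], [-0.496, -0.868, 0.001], [-0.003, 0.001, -1.0]]
ft_force: [-0.7, 0.2, -1.1]
gripper_width: 39.8
grip_force: 34.8
```

Call:
servo_tool:
  increments: [0.071,0.06,-0.001,-0.114,0.245,0.868,0.071,0.06,-0.001,-0.114,0.245,0.868,0.071,0.06,-0.001,-0.114,0.245,0.868,0.071,0.06,-0.001,-0.114,0.245,0.868]

```text
t: 17.5
ee_pos: [527.2, -312.0, 128.7]
ee_rot: [[0.578, -0.815, 0.048], [-0.806, -0.579, -0.123], [0.128, 0.032, -0.991]]
ft_force: [-0.3, -0.5, -1.3]
gripper_width: 39.6
grip_force: 34.8
```

Call:
servo_tool:
  increments: [0.089,0.025,0.011,-0.114,0.245,0.868,0.089,0.025,0.011,-0.114,0.245,0.868,0.089,0.025,0.011,-0.114,0.245,0.868,0.089,0.025,0.011,-0.114,0.245,0.868]

```text
t: 18.0
ee_pos: [542.5, -356.6, 129.9]
ee_rot: [[0.174, -0.984, 0.044], [-0.951, -0.179, -0.254], [0.258, 0.002, -0.966]]
ft_force: [-0.5, 0.0, -1.3]
gripper_width: 39.4
grip_force: 34.8
```

Call:
servo_tool:
  increments: [0.028,0.003,0.044,0,0.698,0,0.028,0.003,0.044,0,0.698,0,0.028,0.003,0.044,0,0.698,0,0.028,0.003,0.044,0,0.698,0]

```text
t: 18.5
ee_pos: [544.1, -377.8, 114.0]
ee_rot: [[0.143, -0.985, 0.1], [-0.807, -0.175, -0.565], [0.574, -0.0, -0.819]]
ft_force: [-0.2, -1.0, -0.8]
gripper_width: 39.8
grip_force: 34.8
```

Call:
servo_tool:
  increments: [0.011,0.003,0.05,0,0.698,0,0.011,0.003,0.05,0,0.698,0,0.011,0.003,0.05,0,0.698,0,0.011,0.003,0.05,0,0.698,0]

```text
t: 19.0
ee_pos: [557.4, -391.5, 98.1]
ee_rot: [[0.101, -0.988, 0.116], [-0.577, -0.153, -0.802], [0.81, 0.014, -0.586]]
ft_force: [-0.2, -0.0, -0.9]
gripper_width: 39.9
grip_force: 34.8
```

```bash
cat >> h.py <<'E'
def tip():
    s=arm.get_state(); R=np.array(s['ee_rot']); q=np.array(s['ee_pos'])-31*R[:,2]
    print('t',s['t'],'tip',q.round(1),'hdg',np.degrees(np.arctan2(-R[0,1],R[1,1]))%360-180,'tilt',np.degrees(np.arcsin(R[2,0])).round(1),'q',np.round(s['qpos'],2),'w',round(s['gripper_width'],1),'g',round(s['grip_force'],1),'F',np.round(s['ft_force'],1)); return q,R
E
python3 - <<'E'
from h import *
q,R=tip()
S=np.array([540,-365,0]); T=S+6*hd(-80)+[0,0,83]
plan([(T,rot(-80,55))])
c=arm.camera('scene'); cv2.imwrite('pics/s1.png',c['img'])
E
```

```text
t 19.0 tip [ 553.8 -366.7  116.2] hdg -81.21083771487318 tilt 54.1 q [-0.69  1.08  1.29  2.1  -0.57  0.21 -2.32] w 39.9 g 34.8 F [-0.2 -0.  -0.9]
0 0 [-0.051, 0.024, 0.043, 0.051, 0.03, -0.002] rows 1
```

View pics/s1.png

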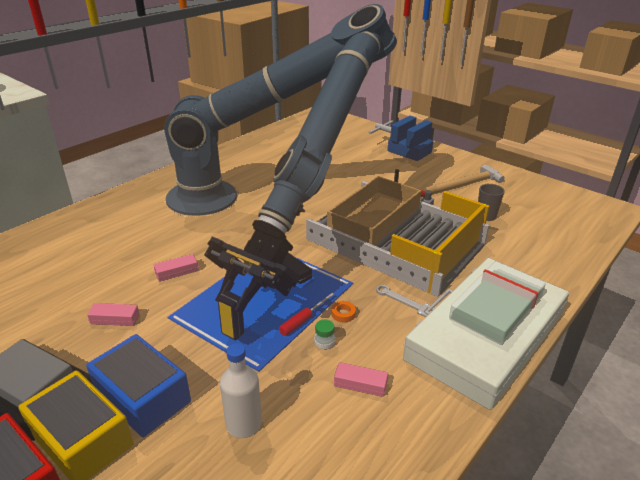

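The case hangs upright at (230,305) with its yellow label facing away from the arm. Lower it to the mat.

Call:
servo_tool:
  increments: [-0.026,0,0.019,0,0,0,-0.044,0,0.032,0,0,0,-0.053,0,0.038,0,0,0,-0.053,0,0.038,0,0,0]

```text
t: 19.55
ee_pos: [556.2, -391.5, 66.3]
ee_rot: [[0.097, -0.989, 0.116], [-0.579, -0.151, -0.801], [0.81, 0.011, -0.587]]
ft_force: [-0.2, -0.4, -0.3]
gripper_width: 39.8
grip_force: 34.8
```

```bash
python3 - <<'E'
from h import *
q,R=tip()
E
```

```text
t 19.55 tip [ 552.6 -366.6   84.5] hdg -81.33272157297361 tilt 54.1 q [-0.68  1.17  1.28  2.11 -0.91  0.21 -2.05] w 39.8 g 34.8 F [-0.2 -0.4 -0.3]
```

Call:
servo_tool:
  increments: [-0.005,0,0.0035,0,0,0,-0.005,0,0.0035,0,0,0]

```text
t: 19.8
ee_pos: [555.9, -391.3, 63.4]
ee_rot: [[0.099, -0.988, 0.116], [-0.576, -0.152, -0.803], [0.811, 0.013, -0.584]]
ft_force: [-2.3, 0.5, 4.9]
gripper_width: 40.4
grip_force: 3.5
```

```bash
python3 - <<'E'
from h import *
q,R=tip()
E
```

```text
t 19.8 tip [ 552.3 -366.4   81.5] hdg -81.27852322043721 tilt 54.2 q [-0.69  1.18  1.28  2.11 -0.94  0.21 -2.03] w 40.4 g 3.5 F [-2.3  0.5  4.9]
```

Contact was made, and the one-time grip slackening happened here. Release and retreat along the tool axis.

Call:
servo_tool:
  increments: [0,0,0,0,0,0,0,0,0,0,0,0,0,0,0,0,0,0,0,0,0,0,0,0]
  fingers: 0.7

```text
t: 20.3
ee_pos: [556.4, -389.9, 61.1]
ee_rot: [[0.102, -0.988, 0.115], [-0.577, -0.153, -0.802], [0.81, 0.015, -0.586]]
ft_force: [1.0, 0.6, -0.7]
gripper_width: 59.9
grip_force: 0.0
```

Call:
servo_tool:
  increments: [0,0,-0.06,0,0,0,0,0,-0.14,0,0,0,0,0,-0.2,0,0,0,0,0,-0.2,0,0,0]

```text
t: 20.8
ee_pos: [548.7, -316.4, 102.1]
ee_rot: [[0.11, -0.986, 0.126], [-0.587, -0.167, -0.792], [0.802, 0.013, -0.597]]
ft_force: [0.6, 0.7, 0.6]
gripper_width: 61.1
grip_force: 0.0
```

```bash
python3 - <<'E'
from h import *
q,R=tip(); c=arm.camera('scene'); cv2.imwrite('pics/s2.png',c['img'])
for r in arm.masks_of('scene','case_b'):
    P=cloud(c,r['region']); print(round(r['score'],2),np.round([P.min(0),np.median(P,0),P.max(0)]).tolist())
c=arm.camera('top')
for r in arm.masks_of('top','case_b'):
    P=cloud(c,r['region']); m=P[:,2]>85; print(round(r['score'],2),np.round(np.median(P,0)),m.sum(), cv2.minAreaRect(P[m][:,:2].astype(np.float32)) if m.sum()>10 else '', np.median(P[m],0) if m.sum() else '')
E
```

```text
t 20.8 tip [ 544.8 -291.9  120.7] hdg -80.397781243933 tilt 53.3 q [-0.84  1.03  1.29  2.15 -0.27  0.27 -2.66] w 61.1 g 0.0 F [0.6 0.7 0.6]
0.96 [[242.0, -527.0, -3.0], [297.0, -483.0, 29.0], [341.0, -420.0, 36.0]]
0.73 [[764.0, -308.0, -1.0], [819.0, -275.0, 30.0], [868.0, -224.0, 36.0]]
0.64 [[427.0, -212.0, 5.0], [508.0, -114.0, 23.0], [618.0, -83.0, 148.0]]
0.59 [[460.0, -379.0, 3.0], [560.0, -371.0, 74.0], [573.0, -324.0, 108.0]]
0.56 [[201.0, -336.0, -2.0], [259.0, -288.0, 28.0], [289.0, -212.0, 35.0]]
0.83 [ 810. -265.   28.] 0  
0.79 [ 289. -474.   28.] 0  
0.69 [447. -91.  33.] 8  [464.56733226 -82.55580215 311.00314687]
0.67 [ 253. -279.   29.] 0
```

View pics/s2.png

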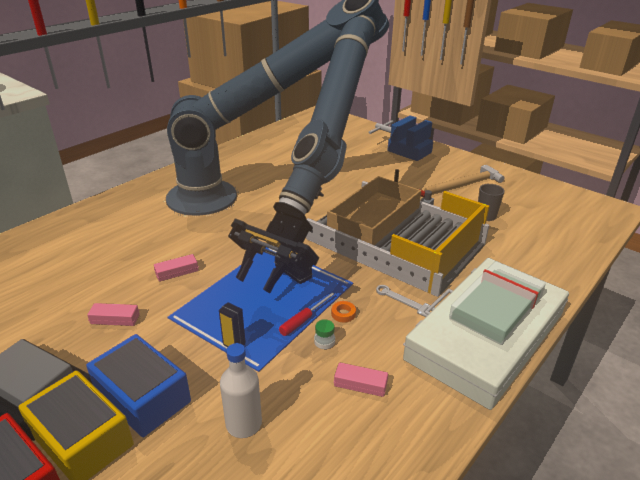

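The case stands upright at (232,325), label away from the arm. The last joint is at its limit, so I'll turn the tool half a turn, which gives the equivalent grasp, and re-measure.

```bash
python3 - <<'E'
from h import *
plan([((520,-270,220),rot(-80,0)),((500,-230,260),rot(10)),((500,-230,260),rot(100))])
E
```

```text
0 0 [0.038, 0.02, -0.094, 0.018, -0.932, -0.004] rows 3
0 1 [-0.008, 0.019, -0.101, 0.018, -0.932, -0.004] rows 3
1 0 [-0.021, 0.006, -0.02, 0.0, 0.0, -0.785] rows 3
1 1 [-0.022, -0.002, -0.02, 0.0, 0.0, -0.785] rows 3
1 2 [-0.02, -0.011, -0.02, 0.0, 0.0, -0.785] rows 3
1 3 [-0.014, -0.017, -0.02, 0.0, 0.0, -0.785] rows 3
2 0 [0.0, 0.0, 0.0, -0.0, -0.0, -0.785] rows 3
2 1 [0.0, 0.0, 0.0, -0.0, -0.0, -0.785] rows 3
2 2 [0.0, 0.0, 0.0, -0.0, -0.0, -0.785] rows 3
2 3 [0.0, 0.0, 0.0, -0.0, -0.0, -0.785] rows 3
```

Call:
servo_tool:
  increments: [0.038,0.02,-0.094,0.018,-0.932,-0.004,0.038,0.02,-0.094,0.018,-0.932,-0.004,0.038,0.02,-0.094,0.018,-0.932,-0.004]

```text
t: 21.38
ee_pos: [534.1, -295.6, 147.6]
ee_rot: [[0.153, -0.986, 0.071], [-0.882, -0.168, -0.441], [0.447, 0.005, -0.895]]
ft_force: [0.5, -0.5, -1.3]
gripper_width: 60.6
grip_force: 0.0
```

Call:
servo_tool:
  increments: [-0.008,0.019,-0.101,0.018,-0.932,-0.004,-0.008,0.019,-0.101,0.018,-0.932,-0.004,-0.008,0.019,-0.101,0.018,-0.932,-0.004,-0.008,0.019,-0.101,0.018,-0.932,-0.004]

```text
t: 21.88
ee_pos: [519.2, -273.2, 188.9]
ee_rot: [[0.168, -0.986, -0.001], [-0.986, -0.168, -0.001], [0.001, 0.001, -1.0]]
ft_force: [0.4, 0.2, 0.5]
gripper_width: 61.2
grip_force: 0.0
```

Call:
servo_tool:
  increments: [-0.021,0.006,-0.02,0,0,-0.785,-0.021,0.006,-0.02,0,0,-0.785,-0.021,0.006,-0.02,0,0,-0.785]

```text
t: 22.25
ee_pos: [515.6, -258.2, 198.0]
ee_rot: [[0.538, -0.843, -0.002], [-0.843, -0.538, 0.001], [-0.002, 0.001, -1.0]]
ft_force: [-0.2, -0.4, -0.2]
gripper_width: 61.1
grip_force: 0.0
```

Call:
servo_tool:
  increments: [-0.022,-0.002,-0.02,0,0,-0.785,-0.022,-0.002,-0.02,0,0,-0.785,-0.022,-0.002,-0.02,0,0,-0.785]

```text
t: 22.62
ee_pos: [510.6, -249.0, 208.3]
ee_rot: [[0.818, -0.575, -0.002], [-0.575, -0.818, 0.0], [-0.002, 0.001, -1.0]]
ft_force: [0.5, -0.3, 0.5]
gripper_width: 60.9
grip_force: 0.0
```

Call:
servo_tool:
  increments: [-0.02,-0.011,-0.02,0,0,-0.785,-0.02,-0.011,-0.02,0,0,-0.785,-0.02,-0.011,-0.02,0,0,-0.785]

```text
t: 23.0
ee_pos: [505.5, -239.2, 218.4]
ee_rot: [[0.976, -0.22, -0.002], [-0.22, -0.976, 0.0], [-0.002, -0.0, -1.0]]
ft_force: [-0.3, 0.1, -0.1]
gripper_width: 60.8
grip_force: 0.0
```

Call:
servo_tool:
  increments: [-0.014,-0.017,-0.02,0,0,-0.785,-0.014,-0.017,-0.02,0,0,-0.785,-0.014,-0.017,-0.02,0,0,-0.785]

```text
t: 23.38
ee_pos: [500.5, -229.6, 228.5]
ee_rot: [[0.986, 0.169, -0.002], [0.169, -0.986, 0.0], [-0.001, -0.001, -1.0]]
ft_force: [-0.7, 0.1, -0.2]
gripper_width: 61.1
grip_force: 0.0
```

Call:
servo_tool:
  increments: [0,0,0,0,0,-0.785,0,0,0,0,0,-0.785,0,0,0,0,0,-0.785]

```text
t: 23.75
ee_pos: [500.5, -229.8, 228.5]
ee_rot: [[0.846, 0.533, -0.002], [0.533, -0.846, 0.0], [-0.001, -0.001, -1.0]]
ft_force: [-0.5, -0.0, 0.2]
gripper_width: 61.4
grip_force: 0.0
```

Call:
servo_tool:
  increments: [0,0,0,0,0,-0.785,0,0,0,0,0,-0.785,0,0,0,0,0,-0.785]

```text
t: 24.12
ee_pos: [500.6, -229.8, 228.6]
ee_rot: [[0.578, 0.816, -0.001], [0.816, -0.578, 0.0], [-0.0, -0.001, -1.0]]
ft_force: [0.2, -1.0, -0.4]
gripper_width: 61.1
grip_force: 0.0
```

Call:
servo_tool:
  increments: [0,0,0,0,0,-0.785,0,0,0,0,0,-0.785,0,0,0,0,0,-0.785]

```text
t: 24.5
ee_pos: [500.6, -229.7, 228.8]
ee_rot: [[0.222, 0.975, -0.001], [0.975, -0.222, 0.0], [0.0, -0.001, -1.0]]
ft_force: [1.0, 0.2, -0.3]
gripper_width: 60.9
grip_force: 0.0
```

Call:
servo_tool:
  increments: [0,0,0,0,0,-0.785,0,0,0,0,0,-0.785,0,0,0,0,0,-0.785]

```text
t: 24.88
ee_pos: [500.6, -229.7, 228.8]
ee_rot: [[-0.168, 0.986, -0.001], [0.986, 0.168, 0.001], [0.001, -0.001, -1.0]]
ft_force: [-0.2, -0.3, 0.4]
gripper_width: 60.7
grip_force: 0.0
```

```bash
python3 - <<'E'
from h import *
q,R=tip(); c=arm.camera('top')
P=cloud(c,np.ones((480,640),bool)); m=(abs(P[:,0]-555)<60)&(abs(P[:,1]+370)<60)&(P[:,2]>80)&(P[:,2]<130)
print(m.sum(),P[m].min(0),P[m].max(0),cv2.minAreaRect(P[m][:,:2].astype(np.float32)) if m.sum()>5 else '')
cases()
E
```

```text
t 24.875 tip [ 500.7 -229.7  259.8] hdg 99.6550956710206 tilt 0.0 q [ 0.08  0.24  0.34  1.8  -0.09  1.12  0.61] w 60.7 g 0.0 F [-0.2 -0.3  0.4]Traceback (most recent call last):
  File "<stdin>", line 4, in <module>
    return umr_minimum(a, axis, None, out, keepdims, initial, where)
ValueError: zero-size array to reduction operation minimum which has no identity
```

```bash
python3 - <<'E'
from h import *
for n in('scene','top'):
    c=arm.camera(n)
    P=cloud(c,np.ones((480,640),bool)); m=(abs(P[:,0]-555)<70)&(abs(P[:,1]+365)<60)&(P[:,2]>15)&(P[:,2]<130)
    print(n,m.sum(),P[m].min(0) if m.sum() else '',P[m].max(0) if m.sum() else '')
    k=m&(P[:,2]>98)
    if k.sum()>5: print(k.sum(),cv2.minAreaRect(P[k][:,:2].astype(np.float32)),np.median(P[k],0))
    m=(abs(P[:,0]-555)<70)&(abs(P[:,1]+365)<60); print(np.percentile(P[m][:,2],[1,50,99]) if m.sum() else 'none')
    if n=='top': cv2.imwrite('pics/t2.png',c['img'])
E
```

```text
scene 880 [ 528.60249901 -378.72010848   15.13396823] [ 573.87712233 -342.68450318  108.34995353]
241 ((550.751953125, -360.85009765625), (42.292564392089844, 32.13827133178711), 7.503112316131592) [ 552.57806119 -362.23242651  104.32521223]
[ -1.82646315   5.58605674 106.19102295]
top 1 [ 614.77524217 -369.54428982   18.00258185] [ 614.77524217 -369.54428982   18.00258185]
[-8.5659841   0.89637491 11.99183007]
```

View pics/t2.png

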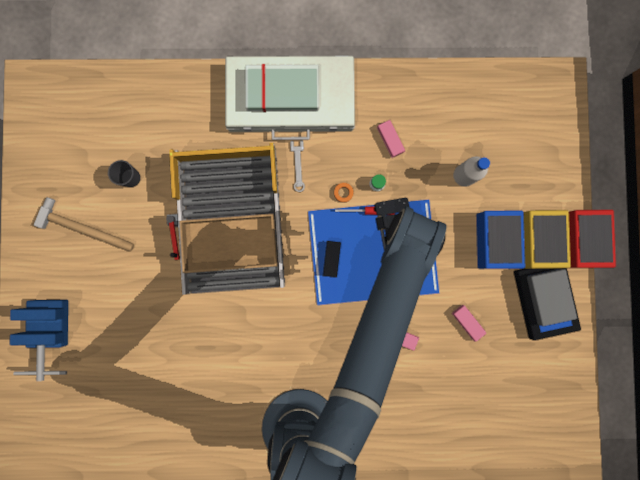

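The top view shows the arm covering the standing case. The scene camera puts it at (551,-361) with a top at 104 mm. Approach it tilted from the far side.

```bash
python3 - <<'E'
from h import *
h=hd(-82); R=rot(98,35); T=np.array([551,-361,0])-3*h+[0,0,73]
plan([((545,-370,230),rot(98,0)),(T-90*R[:,2]+[0,0,20],R),(T,R)])
E
```

```text
0 0 [-0.292, 0.04, 0.06, -0.002, -0.001, 0.061] rows 3
1 0 [-0.023, 0.007, 0.058, 0.0, 0.611, -0.0] rows 2
1 1 [-0.039, 0.007, 0.048, 0.0, 0.611, -0.0] rows 2
2 0 [-0.023, -0.0, 0.213, 0.0, 0.0, 0.0] rows 2
```

Call:
servo_tool:
  increments: [-0.292,0.04,0.06,0,0,0.061,-0.292,0.04,0.06,0,0,0.061,-0.292,0.04,0.06,0,0,0.061,-0.292,0.04,0.06,0,0,0.061]
  fingers: 0.8

```text
t: 25.52
ee_pos: [544.9, -371.9, 197.7]
ee_rot: [[-0.138, 0.99, -0.003], [0.99, 0.138, -0.0], [0.0, -0.003, -1.0]]
ft_force: [-0.5, 0.7, 0.2]
gripper_width: 69.6
grip_force: 0.0
```

Call:
servo_tool:
  increments: [-0.023,0.007,0.058,0,0.611,0,-0.023,0.007,0.058,0,0.611,0,-0.023,0.007,0.058,0,0.611,0]

```text
t: 25.9
ee_pos: [549.7, -382.2, 168.4]
ee_rot: [[-0.132, 0.99, -0.045], [0.944, 0.139, 0.298], [0.301, -0.004, -0.954]]
ft_force: [-0.8, 1.0, -0.1]
gripper_width: 69.9
grip_force: 0.0
```

Call:
servo_tool:
  increments: [-0.039,0.007,0.048,0,0.611,0,-0.039,0.007,0.048,0,0.611,0,-0.039,0.007,0.048,0,0.611,0]

```text
t: 26.28
ee_pos: [555.4, -391.3, 139.2]
ee_rot: [[-0.114, 0.99, -0.085], [0.811, 0.142, 0.568], [0.574, -0.004, -0.819]]
ft_force: [-0.6, 0.7, 0.9]
gripper_width: 69.4
grip_force: 0.0
```

```bash
python3 - <<'E'
from h import *
tip(); h=hd(-82); R=rot(98,35); T=np.array([551,-361,0])-3*h+[0,0,73]
plan([(T-45*R[:,2],R),(T,R)])
E
```

```text
t 26.275 tip [ 558.  -408.9  164.6] hdg 98.181519339499 tilt 35.0 q [ 0.61  0.83  0.25  1.2  -0.51  1.67  1.06] w 69.4 g 0.0 F [-0.6  0.7  0.9]
0 0 [-0.021, 0.0, 0.119, -0.01, -0.002, 0.001] rows 1
1 0 [0.0, 0.0, 0.09, 0.0, 0.0, 0.0] rows 1
```

Call:
servo_tool:
  increments: [-0.021,0,0.119,-0.01,0,0,-0.021,0,0.119,-0.01,0,0,-0.021,0,0.119,-0.01,0,0]

```text
t: 26.65
ee_pos: [554.0, -366.0, 89.5]
ee_rot: [[-0.121, 0.99, -0.076], [0.812, 0.143, 0.566], [0.571, 0.006, -0.821]]
ft_force: [0.1, -0.4, 1.4]
gripper_width: 69.6
grip_force: 0.0
```

Call:
servo_tool:
  increments: [0,0,0.04,0,0,0,0,0,0.07,0,0,0,0,0,0.09,0,0,0,0,0,0.09,0,0,0]

```text
t: 27.15
ee_pos: [548.8, -340.2, 49.5]
ee_rot: [[-0.117, 0.99, -0.079], [0.81, 0.141, 0.569], [0.574, 0.003, -0.819]]
ft_force: [0.2, 0.1, -0.4]
gripper_width: 69.7
grip_force: 0.0
```

Call:
servo_tool:
  increments: [0,0,0,0,0,0,0,0,0,0,0,0,0,0,0,0,0,0,0,0,0,0,0,0,0,0,0,0,0,0]
  fingers: 0.3
  squeeze: 35

```text
t: 27.78
ee_pos: [548.6, -340.8, 49.5]
ee_rot: [[-0.117, 0.99, -0.078], [0.811, 0.141, 0.569], [0.574, 0.003, -0.819]]
ft_force: [-0.2, -0.9, -0.2]
gripper_width: 39.7
grip_force: 34.9
```

```bash
python3 - <<'E'
from h import *
q,R0=tip()
h=hd(-82); 
# rotate case 90 deg so that the top falls towards -h; lying centre L
L=np.array([535,-320,0])
T=L-(q[2]-54)*h+[0,0,19+2+ (q-[551,-361,0])@h]; print(T)
plan([(q+[0,0,50],rot(98,35)),(np.array([545,-340,140.]),rot(98,0)),(T+[0,0,60],rot(98,-40)),(T+[0,0,15],rot(98,-53))])
E
```

```text
t 27.775 tip [ 551.  -358.5   74.9] hdg 98.0857643191693 tilt 35.0 q [ 0.57  0.84  0.22  1.38 -0.54  1.47  1.11] w 39.7 g 34.9 F [-0.2 -0.9 -0.2]
[ 532.0915811  -299.30552422   18.50243092]
0 0 [0.057, 0.0, -0.082, 0.004, -0.001, 0.006] rows 1
1 0 [0.007, -0.003, -0.007, -0.0, -0.611, 0.0] rows 2
1 1 [0.004, -0.003, -0.009, -0.0, -0.611, 0.0] rows 2
2 0 [0.022, -0.007, 0.054, 0.0, -0.698, 0.0] rows 2
2 1 [0.039, -0.007, 0.043, 0.0, -0.698, 0.0] rows 2
3 0 [0.044, 0.0, 0.067, -0.0, -0.454, 0.0] rows 2
```

Call:
servo_tool:
  increments: [0.057,0,-0.082,0,0,0,0.057,0,-0.082,0,0,0,0.057,0,-0.082,0,0,0]

```text
t: 28.15
ee_pos: [548.3, -340.8, 99.0]
ee_rot: [[-0.117, 0.99, -0.078], [0.811, 0.141, 0.569], [0.574, 0.003, -0.819]]
ft_force: [1.1, 0.3, -2.0]
gripper_width: 39.8
grip_force: 34.9
```

Call:
servo_tool:
  increments: [0.007,-0.003,-0.007,0,-0.611,0,0.007,-0.003,-0.007,0,-0.611,0,0.007,-0.003,-0.007,0,-0.611,0]

```text
t: 28.52
ee_pos: [547.4, -336.7, 104.4]
ee_rot: [[-0.139, 0.989, -0.041], [0.942, 0.145, 0.301], [0.304, 0.004, -0.953]]
ft_force: [0.3, 0.6, -2.2]
gripper_width: 39.9
grip_force: 34.9
```

Call:
servo_tool:
  increments: [0.004,-0.003,-0.009,0,-0.611,0,0.004,-0.003,-0.009,0,-0.611,0,0.004,-0.003,-0.009,0,-0.611,0]

```text
t: 28.9
ee_pos: [545.1, -337.0, 107.9]
ee_rot: [[-0.144, 0.99, 0.0], [0.99, 0.144, 0.005], [0.005, 0.001, -1.0]]
ft_force: [0.4, -0.2, -0.4]
gripper_width: 40.0
grip_force: 34.9
```

Call:
servo_tool:
  increments: [0.022,-0.007,0.054,0,-0.698,0,0.022,-0.007,0.054,0,-0.698,0,0.022,-0.007,0.054,0,-0.698,0]

```text
t: 29.28
ee_pos: [540.7, -324.6, 79.1]
ee_rot: [[-0.14, 0.989, 0.047], [0.931, 0.147, -0.335], [-0.338, -0.003, -0.941]]
ft_force: [-0.2, 1.0, -1.0]
gripper_width: 39.8
grip_force: 34.9
```

Call:
servo_tool:
  increments: [0.039,-0.007,0.043,0,-0.698,0,0.039,-0.007,0.043,0,-0.698,0,0.039,-0.007,0.043,0,-0.698,0]

```text
t: 29.65
ee_pos: [537.1, -314.7, 51.3]
ee_rot: [[-0.121, 0.989, 0.09], [0.754, 0.151, -0.639], [-0.646, -0.009, -0.764]]
ft_force: [-0.1, 0.5, -0.8]
gripper_width: 39.8
grip_force: 34.9
```

```bash
python3 - <<'E'
from h import *
q,R0=tip()
T=np.array([532,-299,19.])
plan([(T+[0,0,15],rot(98,-53)),(T,rot(98,-53))])
E
```

```text
t 29.65 tip [ 534.3 -294.9   74.9] hdg 98.67429363630583 tilt -40.2 q [-0.59  0.75  0.95  2.13  0.27  0.31  0.05] w 39.8 g 34.9 F [-0.1  0.5 -0.8]
0 0 [0.034, -0.005, 0.066, 0.004, -0.446, 0.03] rows 2
1 0 [0.024, 0.0, 0.018, 0.0, 0.0, 0.0] rows 1
```

Call:
servo_tool:
  increments: [0.034,-0.005,0.066,0,-0.446,0.03,0.034,-0.005,0.066,0,-0.446,0.03,0.034,-0.005,0.066,0,-0.446,0.03,0.034,-0.005,0.066,0,-0.446,0.03]

```text
t: 30.15
ee_pos: [534.1, -329.7, 17.7]
ee_rot: [[-0.07, 0.992, 0.108], [0.601, 0.129, -0.789], [-0.796, 0.01, -0.605]]
ft_force: [-0.2, -0.7, -0.9]
gripper_width: 39.5
grip_force: 34.9
```

```bash
python3 - <<'E'
from h import *
q,R0=tip()
T=np.array([532,-299,20.])
plan([(T,rot(98,-53))])
c=arm.camera('scene'); cv2.imwrite('pics/s3.png',c['img'][200:400,120:420])
E
```

```text
t 30.15 tip [ 530.8 -305.2   36.5] hdg 97.39906025749633 tilt -52.8 q [-0.67  0.98  0.97  2.17  0.84  0.21 -0.73] w 39.5 g 34.9 F [-0.2 -0.7 -0.9]
0 0 [0.033, 0.004, 0.01, -0.005, -0.008, -0.028] rows 1
```

View pics/s3.png

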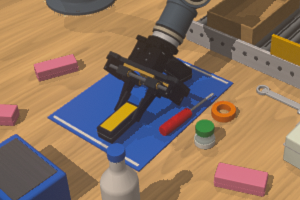

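The case is nearly flat with its yellow label up. Lower it and release.

Call:
servo_tool:
  increments: [0.012,0,0.009,0,0,0,0.021,0,0.016,0,0,0,0.021,0,0.016,0,0,0]

```text
t: 30.58
ee_pos: [534.8, -329.5, 7.1]
ee_rot: [[-0.064, 0.992, 0.111], [0.603, 0.127, -0.788], [-0.795, 0.017, -0.606]]
ft_force: [0.1, 0.3, -1.7]
gripper_width: 39.6
grip_force: 34.9
```

Call:
servo_tool:
  increments: [0.002,0,0.0015,0,0,0,0.002,0,0.0015,0,0,0]

```text
t: 30.82
ee_pos: [534.6, -327.9, 5.1]
ee_rot: [[-0.067, 0.991, 0.112], [0.602, 0.13, -0.788], [-0.796, 0.015, -0.606]]
ft_force: [-0.4, 0.6, -1.3]
gripper_width: 39.7
grip_force: 34.9
```

Call:
servo_tool:
  increments: [0,0,0,0,0,0,0,0,0,0,0,0,0,0,0,0,0,0,0,0,0,0,0,0]
  fingers: 0.75

```text
t: 31.32
ee_pos: [534.5, -327.5, 4.7]
ee_rot: [[-0.068, 0.991, 0.112], [0.602, 0.131, -0.788], [-0.796, 0.014, -0.605]]
ft_force: [-0.6, 0.6, -0.8]
gripper_width: 64.1
grip_force: 0.0
```

Call:
servo_tool:
  increments: [0,0,-0.05,0,0,0,0,0,-0.12,0,0,0,0,0,-0.18,0,0,0,0,0,-0.18,0,0,0]

```text
t: 31.82
ee_pos: [525.6, -254.8, 59.4]
ee_rot: [[-0.068, 0.991, 0.116], [0.604, 0.133, -0.786], [-0.794, 0.017, -0.607]]
ft_force: [0.1, -0.1, -0.2]
gripper_width: 65.4
grip_force: 0.0
```

```bash
python3 - <<'E'
from h import *
q,R0=tip()
c=arm.camera('scene')
P=cloud(c,np.ones((480,640),bool)); m=(abs(P[:,0]-535)<80)&(abs(P[:,1]+320)<75)&(P[:,2]>27)&(P[:,2]<45)
print(m.sum(),cv2.minAreaRect(P[m][:,:2].astype(np.float32)),np.median(P[m],0))
plan([((520,-280,150),rot(98,-25)),((500,-200,240),rot(90,0))])
E
```

```text
t 31.825 tip [ 522.  -230.4   78.2] hdg 97.6597439050197 tilt -52.6 q [-0.77  0.79  0.87  2.2   0.87  0.45 -0.77] w 65.4 g 0.0 F [ 0.1 -0.1 -0.2]
748 ((566.2321166992188, -310.614990234375), (109.96342468261719, 121.7564926147461), 6.1644511222839355) [ 539.58892861 -324.30277249   34.63668468]
0 0 [-0.144, -0.014, -0.019, 0.015, 0.966, -0.032] rows 3
1 0 [0.099, -0.017, -0.238, 0.061, 0.871, 0.275] rows 3
```

Call:
servo_tool:
  increments: [-0.144,-0.014,-0.019,0.015,0.966,-0.032,-0.144,-0.014,-0.019,0.015,0.966,-0.032,-0.144,-0.014,-0.019,0.015,0.966,-0.032,-0.144,-0.014,-0.019,0.015,0.966,-0.032]

```text
t: 32.38
ee_pos: [519.5, -300.1, 124.1]
ee_rot: [[-0.114, 0.992, 0.056], [0.898, 0.127, -0.42], [-0.424, 0.003, -0.906]]
ft_force: [-0.1, 0.4, -0.5]
gripper_width: 65.5
grip_force: 0.0
```

Call:
servo_tool:
  increments: [0.099,-0.017,-0.238,0.061,0.871,0.275,0.099,-0.017,-0.238,0.061,0.871,0.275,0.099,-0.017,-0.238,0.061,0.871,0.275,0.099,-0.017,-0.238,0.061,0.871,0.275]

```text
t: 32.88
ee_pos: [498.7, -203.5, 208.2]
ee_rot: [[0.007, 1.0, -0.003], [1.0, -0.007, -0.003], [-0.003, -0.002, -1.0]]
ft_force: [0.7, 0.5, -1.3]
gripper_width: 65.0
grip_force: 0.0
```

```bash
cat >> h.py <<'E'
def label(cam='top'):
    # rectangles of yellow-labelled case tops
    c=arm.camera(cam); hsv=cv2.cvtColor(c['img'],cv2.COLOR_BGR2HSV)
    P=cloud(c,np.ones((480,640),bool)).reshape(-1,3); H=hsv.reshape(-1,3)[(c['z_map']>0).ravel()]
    m=(H[:,0]>18)&(H[:,0]<34)&(H[:,1]>150)&(H[:,2]>90)&(P[:,0]<640)&(P[:,2]<100)&(P[:,2]>15)
    for lo,hi in((-400,-260),(-260,0),(40,120),(120,260),(260,330)):
        q=P[m&(P[:,1]>lo)&(P[:,1]<hi)]
        if len(q)>30:
            (x,y),(w,h),a=cv2.minAreaRect(q[:,:2].astype(np.float32)); a=a if w>h else a-90
            print(cam,'label',np.round([x,y,w,h,(a+90)%180-90],1),np.median(q,0).round(1),len(q))
E
python3 - <<'E'
from h import *
q,R0=tip(); label(); label('scene'); cases()
E
```

```text
t 32.875 tip [ 498.8 -203.4  239.2] hdg 89.59165280186102 tilt -0.2 q [ 0.02  0.23  0.35  1.85 -0.08  1.07  0.39] w 65.0 g 0.0 F [ 0.7  0.5 -1.3]
scene label [ 532.9 -322.7   33.1   88.7  -82.2] [ 533.7 -324.9   35.4] 401
case 0.96 [471.8 -91.6  39.7  99.6  -7.8] z [32. 37.] [38. 33. 32.]
```

```bash
python3 - <<'E'
from h import *
plan([((533,-323,60),rot(98)),((533,-323,9),rot(98))])
E
```

```text
0 0 [-0.246, 0.07, 0.357, -0.009, 0.002, -0.28] rows 4
1 0 [0.0, 0.0, 0.102, 0.0, 0.0, 0.0] rows 1
```

Call:
servo_tool:
  increments: [-0.246,0.07,0.15,-0.009,0.002,-0.28,-0.246,0.07,0.15,-0.009,0.002,-0.28,-0.246,0.07,0.25,-0.009,0.002,-0.28,-0.246,0.07,0.357,-0.009,0.002,-0.28,-0.246,0.07,0.357,-0.009,0.002,-0.28,-0.246,0.07,0.357,-0.009,0.002,-0.28]
  fingers: 0.8

```text
t: 33.83
ee_pos: [535.7, -323.4, 31.9]
ee_rot: [[-0.14, 0.99, 0.005], [0.99, 0.14, -0.001], [-0.002, 0.004, -1.0]]
ft_force: [0.6, 0.5, 0.1]
gripper_width: 69.7
grip_force: 0.0
```

Call:
servo_tool:
  increments: [0,0,0.05,0,0,0,0,0,0.08,0,0,0,0,0,0.1,0,0,0,0,0,0.1,0,0,0]

```text
t: 34.33
ee_pos: [534.6, -323.3, -19.4]
ee_rot: [[-0.139, 0.99, 0.003], [0.99, 0.139, -0.0], [-0.0, 0.003, -1.0]]
ft_force: [0.2, -0.0, 0.3]
gripper_width: 69.8
grip_force: 0.0
```

Call:
servo_tool:
  increments: [0,0,0,0,0,0,0,0,0,0,0,0,0,0,0,0,0,0,0,0,0,0,0,0,0,0,0,0,0,0]
  fingers: 0.3
  squeeze: 35

```text
t: 34.95
ee_pos: [534.6, -323.5, -19.3]
ee_rot: [[-0.138, 0.99, 0.003], [0.99, 0.138, -0.0], [-0.001, 0.003, -1.0]]
ft_force: [-0.9, 0.5, 1.1]
gripper_width: 39.6
grip_force: 35.0
```

```bash
python3 - <<'E'
from h import *
q,R=tip()
c=arm.camera('top'); P=cloud(c,np.ones((480,640),bool))
k=P[(P[:,2]>99)&(P[:,2]<112)&(P[:,0]<610)&(P[:,0]>400)&(P[:,1]>50)&(P[:,1]<318)]; r=cv2.minAreaRect(k[:,:2].astype(np.float32)); print(r)
C=np.array([514.4,188.6,0]); t=3.6
for yo in(-70,70): print('slot',C+yo*np.array([-np.sin(np.radians(t)),np.cos(np.radians(t)),0]))
E
```

```text
t 34.95 tip [ 534.5 -323.5   11.7] hdg 97.95303720770232 tilt -0.0 q [ 0.27  0.64  0.28  1.84 -0.26  0.7   0.85] w 39.6 g 35.0 F [-0.9  0.5  1.1]
((514.5162353515625, 188.7604217529297), (140.2644500732422, 250.9546356201172), 3.845679998397827)
slot [518.79533637 118.73812901   0.        ]
slot [510.00466363 258.46187099   0.        ]
```

```bash
python3 - <<'E'
from h import *
q,R=tip()
plan([(q+[0,0,150],rot(98)),((519,119,170),rot(183.7)),((519,119,64),rot(183.7))])
E
```

```text
t 35.0 tip [ 534.5 -323.5   11.7] hdg 97.9548592918402 tilt -0.0 q [ 0.27  0.64  0.28  1.84 -0.26  0.7   0.85] w 39.6 g 35.0 F [-1.3  0.3  2.7]
0 0 [-0.0, 0.001, -0.3, 0.006, 0.001, -0.002] rows 3
1 0 [0.294, 0.031, -0.006, 0.0, 0.0, -0.997] rows 3
1 1 [0.243, 0.167, -0.006, 0.0, 0.0, -0.997] rows 3
1 2 [0.133, 0.263, -0.006, 0.0, 0.0, -0.997] rows 3
2 0 [0.0, 0.0, 0.212, 0.0, 0.0, 0.0] rows 2
```

Call:
servo_tool:
  increments: [0,0,-0.1,0,0,0,0,0,-0.2,0,0,0,0,0,-0.3,0,0,0,0,0,-0.3,0,0,0]

```text
t: 35.5
ee_pos: [536.6, -325.2, 134.9]
ee_rot: [[-0.138, 0.99, 0.011], [0.99, 0.138, -0.004], [-0.005, 0.01, -1.0]]
ft_force: [0.8, 0.2, -1.5]
gripper_width: 39.8
grip_force: 35.0
```

Call:
servo_tool:
  increments: [0.294,0.031,-0.006,0,0,-0.997,0.294,0.031,-0.006,0,0,-0.997,0.294,0.031,-0.006,0,0,-0.997,0.294,0.031,-0.006,0,0,-0.997]

```text
t: 36.0
ee_pos: [528.4, -173.0, 132.2]
ee_rot: [[-0.598, 0.802, 0.001], [0.802, 0.598, 0.002], [0.001, 0.002, -1.0]]
ft_force: [1.4, -0.2, -0.4]
gripper_width: 39.9
grip_force: 35.0
```

Call:
servo_tool:
  increments: [0.243,0.167,-0.006,0,0,-0.997,0.243,0.167,-0.006,0,0,-0.997,0.243,0.167,-0.006,0,0,-0.997,0.243,0.167,-0.006,0,0,-0.997]

```text
t: 36.5
ee_pos: [523.8, -28.2, 135.7]
ee_rot: [[-0.906, 0.422, 0.002], [0.422, 0.906, -0.0], [-0.002, 0.001, -1.0]]
ft_force: [0.5, -0.6, -1.1]
gripper_width: 39.8
grip_force: 35.0
```

Call:
servo_tool:
  increments: [0.133,0.263,-0.006,0,0,-0.997,0.133,0.263,-0.006,0,0,-0.997,0.133,0.263,-0.006,0,0,-0.997,0.133,0.263,-0.006,0,0,-0.997]

```text
t: 37.0
ee_pos: [519.5, 118.0, 138.8]
ee_rot: [[-0.998, -0.06, 0.002], [-0.06, 0.998, -0.001], [-0.002, -0.001, -1.0]]
ft_force: [-0.3, -0.5, -1.8]
gripper_width: 39.7
grip_force: 35.0
```

```bash
python3 - <<'E'
from h import *
q,R=tip()
plan([((519,119,115),rot(183.7)),((519,119,64),rot(183.7))])
E
```

```text
t 37.0 tip [519.5 118.  169.8] hdg -176.57217864061164 tilt -0.1 q [-0.22  0.3  -0.1   1.93  0.04  0.92  1.29] w 39.7 g 35.0 F [-0.3 -0.5 -1.8]
0 0 [0.001, 0.002, 0.11, -0.002, 0.005, -0.009] rows 1
1 0 [0.0, 0.0, 0.102, 0.0, 0.0, 0.0] rows 1
```

Call:
servo_tool:
  increments: [0.001,0.002,0.06,0,0.005,-0.009,0.001,0.002,0.11,0,0.005,-0.009,0.001,0.002,0.15,0,0.005,-0.009,0.001,0.002,0.18,0,0.005,-0.009,0.001,0.002,0.2,0,0.005,-0.009,0.001,0.002,0.21,0,0.005,-0.009,0.001,0.002,0.212,0,0.005,-0.009]

```text
t: 37.88
ee_pos: [518.9, 119.7, 33.5]
ee_rot: [[-0.998, -0.067, 0.001], [-0.067, 0.998, -0.0], [-0.001, -0.0, -1.0]]
ft_force: [0.9, -0.2, -1.1]
gripper_width: 40.0
grip_force: 35.0
```

Call:
servo_tool:
  increments: [0,0,0,0,0,0,0,0,0,0,0,0,0,0,0,0,0,0,0,0,0,0,0,0]
  fingers: 0.58

```text
t: 38.38
ee_pos: [518.9, 120.0, 33.7]
ee_rot: [[-0.998, -0.068, 0.001], [-0.068, 0.998, -0.0], [-0.001, -0.0, -1.0]]
ft_force: [0.1, 0.6, 0.1]
gripper_width: 50.5
grip_force: 0.0
```

Call:
servo_tool:
  increments: [0,0,-0.06,0,0,0,0,0,-0.14,0,0,0,0,0,-0.26,0,0,0,0,0,-0.34,0,0,0,0,0,-0.34,0,0,0]

```text
t: 39.0
ee_pos: [520.9, 120.6, 207.1]
ee_rot: [[-0.998, -0.068, 0.008], [-0.068, 0.998, 0.002], [-0.008, 0.001, -1.0]]
ft_force: [0.2, -0.0, -0.6]
gripper_width: 50.6
grip_force: 0.0
```

```bash
python3 - <<'E'
from h import *
q,R=tip(); label(); label('scene'); cs=cases()
plan([((500,-40,240),rot(180))])
E
```

```text
t 39.0 tip [520.7 120.6 238.1] hdg -176.10793174502018 tilt -0.5 q [-0.22  0.22 -0.1   1.85  0.03  1.06  1.31] w 50.6 g 0.0 F [ 0.2 -0.  -0.6]
scene label [517.2 110.   90.5  19.5   0.8] [515.4 110.8  86.6] 121
scene label [518.  130.2  20.   89.5  -0. ] [523.7 127.9  86.1] 113
case 0.69 [472.  -92.1  39.9  99.8  -7.2] z [32. 37.] [43. 35. 31.]
case 0.65 [512.3 186.5 135.5 246.4 -86.2] z [ 56. 104.] [ 68.  97. 123.]
0 0 [0.057, -0.316, -0.014, -0.002, -0.005, 0.136] rows 3
```

The first case lies label up in the carton, with its top at about 86 mm. Now the second case, using the same sequence in the flipped tool configuration.

```bash
python3 - <<'E'
from h import *
q,_=flatgrasp((472,-92),-7.4); R=rot(172.6,35)
plan([((525,-60,220),rot(174)),(q-60*R[:,2]+[0,0,30],R),(q-60*R[:,2],R),(q,R)])
E
```

```text
0 0 [0.009, -0.359, 0.026, -0.002, -0.005, 0.346] rows 3
1 0 [0.006, -0.038, 0.122, -0.007, 0.611, 0.024] rows 2
1 1 [-0.032, -0.039, 0.118, -0.007, 0.611, 0.024] rows 2
2 0 [-0.034, -0.0, 0.049, 0.0, 0.0, 0.0] rows 1
3 0 [0.0, 0.0, 0.12, 0.0, 0.0, 0.0] rows 1
```

Call:
servo_tool:
  increments: [0.009,-0.359,0.026,0,-0.005,0.346,0.009,-0.359,0.026,0,-0.005,0.346,0.009,-0.359,0.026,0,-0.005,0.346,0.009,-0.359,0.026,0,-0.005,0.346]
  fingers: 0.8

```text
t: 39.7
ee_pos: [524.7, -65.0, 188.5]
ee_rot: [[-0.993, 0.114, -0.001], [0.114, 0.993, -0.002], [0.001, -0.002, -1.0]]
ft_force: [0.7, 0.7, -0.4]
gripper_width: 69.3
grip_force: 0.0
```

Call:
servo_tool:
  increments: [0.006,-0.038,0.122,-0.007,0.611,0.024,0.006,-0.038,0.122,-0.007,0.611,0.024,0.006,-0.038,0.122,-0.007,0.611,0.024]

```text
t: 40.08
ee_pos: [521.9, -76.9, 126.4]
ee_rot: [[-0.947, 0.116, -0.3], [0.11, 0.993, 0.037], [0.302, 0.002, -0.953]]
ft_force: [0.2, 0.5, 0.5]
gripper_width: 69.6
grip_force: 0.0
```

Call:
servo_tool:
  increments: [-0.032,-0.039,0.118,-0.007,0.611,0.024,-0.032,-0.039,0.118,-0.007,0.611,0.024,-0.032,-0.039,0.118,-0.007,0.611,0.024]

```text
t: 40.45
ee_pos: [516.7, -95.9, 66.0]
ee_rot: [[-0.813, 0.128, -0.568], [0.105, 0.992, 0.073], [0.573, 0.0, -0.82]]
ft_force: [0.1, 0.3, 1.0]
gripper_width: 69.4
grip_force: 0.0
```

```bash
python3 - <<'E'
from h import *
tip(); cases(); cases(cam='scene')
q,_=flatgrasp((472,-92),-7.4); R=rot(172.6,35)
plan([(q-60*R[:,2],R),(q,R)])
E
```

```text
t 40.45 tip [534.3 -98.2  91.4] hdg 172.65234567139407 tilt 35.0 q [ 0.07  0.72  0.07  1.56 -0.04  1.47  1.59] w 69.4 g 0.0 F [0.1 0.3 1. ]
case 0.73 [473.  -95.5  45.2 101.6  -7.8] z [31. 37.] [57. 49. 53.]
0 0 [-0.035, -0.003, 0.057, -0.0, 0.015, 0.001] rows 1
1 0 [0.0, 0.0, 0.12, 0.0, 0.0, 0.0] rows 1
```

Call:
servo_tool:
  increments: [-0.035,-0.003,0.057,0,0.015,0,-0.035,-0.003,0.057,0,0.015,0,-0.035,-0.003,0.057,0,0.015,0]

```text
t: 41.02
ee_pos: [515.4, -98.2, 36.8]
ee_rot: [[-0.811, 0.129, -0.57], [0.106, 0.992, 0.074], [0.575, -0.0, -0.818]]
ft_force: [-0.0, 0.2, 0.3]
gripper_width: 69.4
grip_force: 0.0
```

Call:
servo_tool:
  increments: [0,0,0.06,0,0,0,0,0,0.08,0,0,0,0,0,0.1,0,0,0,0,0,0.115,0,0,0,0,0,0.12,0,0,0,0,0,0.12,0,0,0]

```text
t: 41.78
ee_pos: [480.8, -93.9, -14.0]
ee_rot: [[-0.81, 0.129, -0.572], [0.106, 0.992, 0.074], [0.577, -0.001, -0.817]]
ft_force: [0.9, -0.4, -0.6]
gripper_width: 69.7
grip_force: 0.0
```

Call:
servo_tool:
  increments: [0,0,0,0,0,0,0,0,0,0,0,0,0,0,0,0,0,0,0,0,0,0,0,0,0,0,0,0,0,0]
  fingers: 0.3
  squeeze: 35

```text
t: 42.4
ee_pos: [480.6, -93.9, -14.0]
ee_rot: [[-0.81, 0.129, -0.572], [0.106, 0.992, 0.074], [0.577, -0.0, -0.817]]
ft_force: [0.0, -0.2, -0.7]
gripper_width: 39.8
grip_force: 35.0
```

```bash
python3 - <<'E'
from h import *
q,R=tip()
S=np.array([545,-360,0]); T=S+6*hd(-82)+[0,0,83]
plan([(np.add(q,[0,0,110]),rot(172.6,30)),((500,-160,170),rot(150,0)),((530,-330,170),rot(98,-15)),(T+[0,0,33],rot(98,-54))])
E
```

```text
t 42.4 tip [498.4 -96.2  11.3] hdg 172.5771340184976 tilt 35.3 q [ 0.07  0.79  0.06  1.67 -0.04  1.3   1.59] w 39.8 g 35.0 F [ 0.  -0.2 -0.7]
0 0 [0.121, -0.0, -0.18, -0.0, -0.183, -0.001] rows 2
1 0 [0.0, -0.063, -0.051, -0.103, -0.517, 0.385] rows 2
1 1 [-0.025, -0.058, -0.051, -0.103, -0.517, 0.385] rows 2
2 0 [-0.116, -0.139, -0.001, 0.119, -0.244, 0.902] rows 3
2 1 [-0.163, -0.074, 0.023, 0.119, -0.244, 0.902] rows 3
3 0 [-0.042, 0.011, 0.055, 0.0, -0.681, -0.0] rows 2
3 1 [-0.021, 0.011, 0.066, 0.0, -0.681, -0.0] rows 2
```

Call:
servo_tool:
  increments: [0.06,0,-0.09,0,-0.09,0,0.121,0,-0.18,0,-0.183,0,0.121,0,-0.18,0,-0.183,0,0.121,0,-0.18,0,-0.183,0]

```text
t: 42.9
ee_pos: [482.8, -94.0, 94.1]
ee_rot: [[-0.858, 0.129, -0.496], [0.112, 0.992, 0.064], [0.5, -0.0, -0.866]]
ft_force: [-1.1, 0.2, -0.5]
gripper_width: 39.6
grip_force: 35.0
```

Call:
servo_tool:
  increments: [0,-0.063,-0.051,-0.103,-0.517,0.385,0,-0.063,-0.051,-0.103,-0.517,0.385,0,-0.063,-0.051,-0.103,-0.517,0.385]

```text
t: 43.28
ee_pos: [489.3, -127.1, 115.9]
ee_rot: [[-0.911, 0.321, -0.257], [0.317, 0.947, 0.06], [0.262, -0.027, -0.965]]
ft_force: [0.2, 0.0, -0.5]
gripper_width: 40.4
grip_force: 35.0
```

Call:
servo_tool:
  increments: [-0.025,-0.058,-0.051,-0.103,-0.517,0.385,-0.025,-0.058,-0.051,-0.103,-0.517,0.385,-0.025,-0.058,-0.051,-0.103,-0.517,0.385]

```text
t: 43.65
ee_pos: [498.2, -158.7, 137.3]
ee_rot: [[-0.867, 0.497, -0.006], [0.497, 0.868, 0.001], [0.006, -0.002, -1.0]]
ft_force: [-0.2, 0.1, -0.4]
gripper_width: 39.6
grip_force: 35.0
```

Call:
servo_tool:
  increments: [-0.116,-0.139,-0.001,0.119,-0.244,0.902,-0.116,-0.139,-0.001,0.119,-0.244,0.902,-0.116,-0.139,-0.001,0.119,-0.244,0.902,-0.116,-0.139,-0.001,0.119,-0.244,0.902]

```text
t: 44.15
ee_pos: [516.6, -247.5, 137.5]
ee_rot: [[-0.563, 0.825, 0.044], [0.817, 0.564, -0.124], [-0.127, -0.034, -0.991]]
ft_force: [-0.4, 0.1, -1.5]
gripper_width: 39.8
grip_force: 35.0
```

Call:
servo_tool:
  increments: [-0.163,-0.074,0.023,0.119,-0.244,0.902,-0.163,-0.074,0.023,0.119,-0.244,0.902,-0.163,-0.074,0.023,0.119,-0.244,0.902,-0.163,-0.074,0.023,0.119,-0.244,0.902]

```text
t: 44.65
ee_pos: [532.1, -336.5, 138.2]
ee_rot: [[-0.141, 0.989, 0.034], [0.956, 0.145, -0.256], [-0.258, -0.004, -0.966]]
ft_force: [-0.2, -0.3, -1.1]
gripper_width: 39.7
grip_force: 35.0
```

Call:
servo_tool:
  increments: [-0.042,0.011,0.055,0,-0.681,0,-0.042,0.011,0.055,0,-0.681,0,-0.042,0.011,0.055,0,-0.681,0]

```text
t: 45.02
ee_pos: [542.7, -357.3, 115.2]
ee_rot: [[-0.131, 0.988, 0.08], [0.814, 0.153, -0.56], [-0.566, -0.008, -0.825]]
ft_force: [-0.6, 0.6, -2.1]
gripper_width: 40.1
grip_force: 35.0
```

Call:
servo_tool:
  increments: [-0.021,0.011,0.066,0,-0.681,0,-0.021,0.011,0.066,0,-0.681,0,-0.021,0.011,0.066,0,-0.681,0,-0.021,0.011,0.066,0,-0.681,0]

```text
t: 45.52
ee_pos: [550.0, -392.2, 98.3]
ee_rot: [[-0.08, 0.99, 0.112], [0.583, 0.138, -0.801], [-0.809, 0.001, -0.588]]
ft_force: [0.6, -0.7, -0.4]
gripper_width: 39.4
grip_force: 35.0
```

```bash
python3 - <<'E'
from h import *
q,R=tip()
T=q.copy(); T[2]=84
plan([(T,rot(98,-54.7)),(T,R)])
E
```

```text
t 45.525 tip [ 546.5 -367.4  116.5] hdg 97.92672237343965 tilt -54.0 q [-0.62  0.9   1.1   2.11  0.58  0.22 -0.28] w 39.4 g 35.0 F [ 0.6 -0.7 -0.4]
0 0 [0.052, -0.0, 0.038, -0.001, -0.026, -0.003] rows 1
1 0 [0.001, -0.0, -0.0, 0.001, 0.026, 0.003] rows 1
```

Call:
servo_tool:
  increments: [0.026,0,0.019,0,0,0,0.044,0,0.032,0,0,0,0.052,0,0.038,0,0,0,0.052,0,0.038,0,0,0]

```text
t: 46.02
ee_pos: [550.1, -392.9, 68.0]
ee_rot: [[-0.072, 0.991, 0.115], [0.586, 0.135, -0.799], [-0.807, 0.009, -0.591]]
ft_force: [0.3, 0.5, -0.1]
gripper_width: 39.9
grip_force: 35.0
```

Call:
servo_tool:
  increments: [0.003,0,0.002,0,0,0,0.005,0,0.0035,0,0,0,0.005,0,0.0035,0,0,0]

```text
t: 46.4
ee_pos: [550.0, -391.2, 62.9]
ee_rot: [[-0.081, 0.99, 0.113], [0.58, 0.139, -0.802], [-0.81, 0.001, -0.586]]
ft_force: [-0.4, 1.2, 1.8]
gripper_width: 39.4
grip_force: 34.9
```

```bash
python3 - <<'E'
from h import *
q,R=tip()
E
```

```text
t 46.4 tip [ 546.5 -366.4   81.1] hdg 97.99520911486832 tilt -54.1 q [-0.57  0.93  1.01  2.12  0.89  0.21 -0.63] w 39.4 g 34.9 F [-0.4  1.2  1.8]
```

Light contact. Release, retreat, raise the tool and measure the standing case.

Call:
servo_tool:
  increments: [0,0,0,0,0,0,0,0,0,0,0,0,0,0,0,0,0,0,0,0,0,0,0,0]
  fingers: 0.7

```text
t: 46.9
ee_pos: [549.5, -390.9, 61.9]
ee_rot: [[-0.082, 0.99, 0.112], [0.581, 0.139, -0.802], [-0.81, -0.001, -0.587]]
ft_force: [-0.4, 0.3, 0.4]
gripper_width: 60.2
grip_force: 0.0
```

Call:
servo_tool:
  increments: [0,0,-0.06,0,0,0,0,0,-0.14,0,0,0,0,0,-0.2,0,0,0,0,0,-0.2,0,0,0]

```text
t: 47.4
ee_pos: [539.8, -308.9, 121.0]
ee_rot: [[-0.082, 0.99, 0.117], [0.582, 0.143, -0.8], [-0.809, 0.002, -0.588]]
ft_force: [0.3, -0.3, 0.3]
gripper_width: 61.0
grip_force: 0.0
```

```bash
cat >> h.py <<'E'
def standing():
    c=arm.camera('scene'); P=cloud(c,np.ones((480,640),bool)); k=(abs(P[:,0]-555)<70)&(abs(P[:,1]+365)<60)&(P[:,2]>98)&(P[:,2]<112)
    print(k.sum(),cv2.minAreaRect(P[k][:,:2].astype(np.float32)) if k.sum()>5 else '',np.median(P[k],0))
E
python3 - <<'E'
from h import *
q,R=tip(); standing()
h=hd(-82)
plan([((515,-270,220),rot(98,0)),((545,-375,230),rot(98,0))])
E
```

```text
t 47.4 tip [ 536.1 -284.1  139.3] hdg 98.19548982280992 tilt -54.0 q [-0.74  0.73  0.99  2.16  0.84  0.45 -0.57] w 61.0 g 0.0 F [ 0.3 -0.3  0.3]
239 ((544.3721923828125, -359.59375), (43.348609924316406, 30.34999656677246), 8.438148498535156) [ 547.69325405 -361.07121726  104.30380193]
0 0 [-0.03, -0.018, -0.075, 0.002, 0.943, 0.001] rows 3
0 1 [0.007, -0.018, -0.08, 0.002, 0.943, 0.001] rows 3
1 0 [-0.216, 0.03, -0.02, 0.0, 0.0, 0.0] rows 2
```

Call:
servo_tool:
  increments: [-0.03,-0.018,-0.075,0,0.943,0,-0.03,-0.018,-0.075,0,0.943,0,-0.03,-0.018,-0.075,0,0.943,0]
  fingers: 0.8

```text
t: 47.82
ee_pos: [526.5, -292.5, 156.2]
ee_rot: [[-0.121, 0.991, 0.064], [0.884, 0.137, -0.447], [-0.452, 0.003, -0.892]]
ft_force: [-0.6, -0.4, -1.6]
gripper_width: 69.1
grip_force: 0.0
```

Call:
servo_tool:
  increments: [0.007,-0.018,-0.08,0,0.943,0,0.007,-0.018,-0.08,0,0.943,0,0.007,-0.018,-0.08,0,0.943,0,0.007,-0.018,-0.08,0,0.943,0]

```text
t: 48.32
ee_pos: [512.8, -275.2, 187.8]
ee_rot: [[-0.131, 0.991, -0.002], [0.991, 0.131, -0.003], [-0.003, -0.003, -1.0]]
ft_force: [-0.1, 0.9, -1.2]
gripper_width: 69.6
grip_force: 0.0
```

Call:
servo_tool:
  increments: [-0.216,0.03,-0.02,0,0,0,-0.216,0.03,-0.02,0,0,0,-0.216,0.03,-0.02,0,0,0]

```text
t: 48.7
ee_pos: [543.4, -378.8, 197.5]
ee_rot: [[-0.135, 0.991, -0.003], [0.991, 0.135, -0.004], [-0.004, -0.004, -1.0]]
ft_force: [-0.1, -0.4, -0.7]
gripper_width: 69.7
grip_force: 0.0
```

```bash
python3 - <<'E'
from h import *
tip(); standing()
h=hd(-82); R=rot(98,35); T=np.array([545.2,-359.5,0])-3*h+[0,0,73]
plan([(T-90*R[:,2]+[0,0,20],R),(T-45*R[:,2],R),(T,R)])
E
```

```text
t 48.7 tip [ 543.5 -378.6  228.5] hdg 97.75481874255541 tilt -0.2 q [ 0.22  0.47  0.47  1.58 -0.22  1.15  0.87] w 69.7 g 0.0 F [-0.1 -0.4 -0.7]
245 ((545.3538818359375, -358.7820739746094), (41.563819885253906, 33.498497009277344), 12.408568382263184) [ 547.73996368 -361.83360677  104.30187637]
0 0 [-0.015, 0.004, 0.056, -0.003, 0.612, -0.003] rows 2
0 1 [-0.031, 0.004, 0.049, -0.003, 0.612, -0.003] rows 2
1 0 [-0.023, -0.0, 0.123, 0.0, 0.0, 0.0] rows 1
2 0 [0.0, 0.0, 0.09, 0.0, 0.0, 0.0] rows 1
```

Call:
servo_tool:
  increments: [-0.015,0.004,0.056,0,0.612,0,-0.015,0.004,0.056,0,0.612,0,-0.015,0.004,0.056,0,0.612,0]

```text
t: 49.12
ee_pos: [546.2, -383.0, 168.4]
ee_rot: [[-0.13, 0.991, -0.046], [0.945, 0.137, 0.298], [0.301, -0.005, -0.954]]
ft_force: [0.4, 0.0, 0.0]
gripper_width: 69.4
grip_force: 0.0
```

Call:
servo_tool:
  increments: [-0.031,0.004,0.049,0,0.612,0,-0.031,0.004,0.049,0,0.612,0,-0.031,0.004,0.049,0,0.612,0]

```text
t: 49.5
ee_pos: [549.8, -389.0, 140.5]
ee_rot: [[-0.111, 0.99, -0.083], [0.811, 0.139, 0.568], [0.574, -0.004, -0.819]]
ft_force: [-0.0, -0.1, -0.8]
gripper_width: 70.0
grip_force: 0.0
```

Call:
servo_tool:
  increments: [-0.023,0,0.123,0,0,0,-0.023,0,0.123,0,0,0,-0.023,0,0.123,0,0,0]

```text
t: 49.88
ee_pos: [548.6, -363.8, 88.9]
ee_rot: [[-0.118, 0.99, -0.079], [0.813, 0.142, 0.565], [0.571, 0.002, -0.821]]
ft_force: [-0.8, -0.7, 0.8]
gripper_width: 69.6
grip_force: 0.0
```

Call:
servo_tool:
  increments: [0,0,0.04,0,0,0,0,0,0.07,0,0,0,0,0,0.09,0,0,0,0,0,0.09,0,0,0]

```text
t: 50.38
ee_pos: [543.4, -338.2, 49.2]
ee_rot: [[-0.114, 0.99, -0.081], [0.811, 0.14, 0.568], [0.574, -0.0, -0.819]]
ft_force: [0.1, 0.2, 0.2]
gripper_width: 69.8
grip_force: 0.0
```

Call:
servo_tool:
  increments: [0,0,0,0,0,0,0,0,0,0,0,0,0,0,0,0,0,0,0,0,0,0,0,0,0,0,0,0,0,0]
  fingers: 0.3
  squeeze: 35

```text
t: 51.0
ee_pos: [543.2, -338.8, 49.2]
ee_rot: [[-0.114, 0.99, -0.08], [0.811, 0.139, 0.568], [0.574, -0.0, -0.819]]
ft_force: [0.1, -1.5, 1.1]
gripper_width: 39.6
grip_force: 34.9
```

```bash
python3 - <<'E'
from h import *
q,R0=tip()
h=hd(-82); L=np.array([535,-320,0])
T=L-(q[2]-54)*h+[0,0,19+2+ (q-[545.3,-359.3,0])@h]; print(T)
plan([(q+[0,0,50],rot(98,35)),(np.array([542,-340,140.]),rot(98,0)),(T+[0,0,58],rot(98,-40)),(T+[0,0,17],rot(98,-53)),(T,rot(98,-53))])
E
```

```text
t 51.0 tip [ 545.7 -356.4   74.6] hdg 98.00626149195261 tilt 35.0 q [ 0.53  0.84  0.3   1.4  -0.57  1.48  1.14] w 39.6 g 34.9 F [ 0.1 -1.5  1.1]
[ 532.13406014 -299.60777829   18.21304853]
0 0 [0.057, -0.0, -0.082, -0.001, 0.0, -0.0] rows 1
1 0 [0.005, -0.001, -0.009, -0.0, -0.611, 0.0] rows 2
1 1 [0.002, -0.001, -0.01, -0.0, -0.611, 0.0] rows 2
2 0 [0.021, -0.004, 0.057, 0.0, -0.698, 0.0] rows 2
2 1 [0.039, -0.004, 0.046, 0.0, -0.698, 0.0] rows 2
3 0 [0.039, 0.0, 0.061, -0.0, -0.454, 0.0] rows 2
4 0 [0.027, 0.0, 0.02, 0.0, 0.0, 0.0] rows 1
```

Call:
servo_tool:
  increments: [0.057,0,-0.082,0,0,0,0.057,0,-0.082,0,0,0,0.057,0,-0.082,0,0,0]

```text
t: 51.38
ee_pos: [543.1, -338.7, 98.7]
ee_rot: [[-0.114, 0.99, -0.08], [0.811, 0.139, 0.568], [0.574, -0.001, -0.819]]
ft_force: [0.9, 0.3, -2.1]
gripper_width: 39.6
grip_force: 34.9
```

Call:
servo_tool:
  increments: [0.005,-0.001,-0.009,0,-0.611,0,0.005,-0.001,-0.009,0,-0.611,0,0.005,-0.001,-0.009,0,-0.611,0]

```text
t: 51.75
ee_pos: [543.5, -335.8, 104.2]
ee_rot: [[-0.137, 0.99, -0.044], [0.943, 0.143, 0.301], [0.304, -0.0, -0.953]]
ft_force: [0.7, -0.1, -0.9]
gripper_width: 39.8
grip_force: 34.9
```

Call:
servo_tool:
  increments: [0.002,-0.001,-0.01,0,-0.611,0,0.002,-0.001,-0.01,0,-0.611,0,0.002,-0.001,-0.01,0,-0.611,0]

```text
t: 52.12
ee_pos: [542.3, -337.1, 108.0]
ee_rot: [[-0.142, 0.99, -0.003], [0.99, 0.142, 0.004], [0.005, -0.003, -1.0]]
ft_force: [-0.4, -0.3, -1.6]
gripper_width: 39.9
grip_force: 34.9
```

Call:
servo_tool:
  increments: [0.021,-0.004,0.057,0,-0.698,0,0.021,-0.004,0.057,0,-0.698,0,0.021,-0.004,0.057,0,-0.698,0]

```text
t: 52.5
ee_pos: [539.2, -325.0, 77.7]
ee_rot: [[-0.14, 0.989, 0.042], [0.931, 0.146, -0.336], [-0.338, -0.007, -0.941]]
ft_force: [-0.9, -0.1, -1.2]
gripper_width: 39.6
grip_force: 34.9
```

Call:
servo_tool:
  increments: [0.039,-0.004,0.046,0,-0.698,0,0.039,-0.004,0.046,0,-0.698,0,0.039,-0.004,0.046,0,-0.698,0]

```text
t: 52.88
ee_pos: [536.1, -317.1, 48.7]
ee_rot: [[-0.119, 0.989, 0.085], [0.755, 0.146, -0.639], [-0.645, -0.013, -0.764]]
ft_force: [0.2, 0.0, -1.6]
gripper_width: 39.9
grip_force: 34.9
```

Call:
servo_tool:
  increments: [0.039,0,0.061,0,-0.454,0,0.039,0,0.061,0,-0.454,0,0.039,0,0.061,0,-0.454,0,0.039,0,0.061,0,-0.454,0]

```text
t: 53.38
ee_pos: [536.7, -326.9, 15.2]
ee_rot: [[-0.085, 0.991, 0.108], [0.596, 0.137, -0.791], [-0.799, -0.003, -0.602]]
ft_force: [0.8, 0.7, -0.9]
gripper_width: 39.8
grip_force: 34.9
```

```bash
python3 - <<'E'
from h import *
q,R=tip(); label('scene')
plan([([q[0],q[1],24],R),([q[0],q[1],21.5],R)])
E
```

```text
t 53.375 tip [ 533.3 -302.3   33.8] hdg 97.87295666085748 tilt -53.0 q [-0.68  1.    0.97  2.17  0.81  0.22 -0.7 ] w 39.8 g 34.9 F [ 0.8  0.7 -0.9]
scene label [ 534.7 -323.5   34.    89.7  -81.4] [ 535.9 -323.5   50.5] 426
scene label [537.9 110.7  76.7  20.5   3.7] [537.8 112.7  86.9] 79
scene label [ 5.379e+02  1.308e+02  2.130e+01  7.750e+01 -1.000e-01] [540.8 128.8  86.4] 109
0 0 [0.017, 0.0, 0.012, -0.0, 0.0, -0.003] rows 1
1 0 [0.004, 0.0, 0.003, 0.0, 0.0, 0.0] rows 1
```

Call:
servo_tool:
  increments: [0.009,0,0.006,0,0,0,0.017,0,0.012,0,0,0,0.02,0,0.015,0,0,0,0.02,0,0.015,0,0,0]

```text
t: 53.92
ee_pos: [536.4, -326.1, 4.5]
ee_rot: [[-0.082, 0.991, 0.11], [0.597, 0.137, -0.791], [-0.798, 0.001, -0.602]]
ft_force: [0.5, 0.0, -1.5]
gripper_width: 39.6
grip_force: 34.9
```

Call:
servo_tool:
  increments: [0,0,0,0,0,0,0,0,0,0,0,0,0,0,0,0,0,0,0,0,0,0,0,0]
  fingers: 0.75

```text
t: 54.42
ee_pos: [536.3, -324.3, 4.2]
ee_rot: [[-0.084, 0.99, 0.111], [0.596, 0.14, -0.791], [-0.799, -0.0, -0.602]]
ft_force: [0.7, 0.7, -0.0]
gripper_width: 64.2
grip_force: 0.0
```

Call:
servo_tool:
  increments: [0,0,-0.05,0,0,0,0,0,-0.12,0,0,0,0,0,-0.18,0,0,0,0,0,-0.18,0,0,0]

```text
t: 54.92
ee_pos: [527.5, -251.3, 58.6]
ee_rot: [[-0.084, 0.99, 0.115], [0.598, 0.142, -0.789], [-0.797, 0.002, -0.604]]
ft_force: [-0.4, -0.0, 0.5]
gripper_width: 65.4
grip_force: 0.0
```

Call:
servo_tool:
  increments: [-0.144,-0.014,-0.019,0.015,0.966,-0.032,-0.144,-0.014,-0.019,0.015,0.966,-0.032,-0.144,-0.014,-0.019,0.015,0.966,-0.032,-0.144,-0.014,-0.019,0.015,0.966,-0.032]

```text
t: 55.42
ee_pos: [522.6, -296.8, 123.8]
ee_rot: [[-0.126, 0.991, 0.048], [0.894, 0.135, -0.427], [-0.429, -0.011, -0.903]]
ft_force: [-0.5, 0.9, -1.1]
gripper_width: 65.0
grip_force: 0.0
```

Call:
servo_tool:
  increments: [0.099,-0.017,-0.238,0.061,0.871,0.275,0.099,-0.017,-0.238,0.061,0.871,0.275,0.099,-0.017,-0.238,0.061,0.871,0.275,0.099,-0.017,-0.238,0.061,0.871,0.275]

```text
t: 55.92
ee_pos: [502.3, -197.0, 206.4]
ee_rot: [[-0.005, 1.0, -0.018], [1.0, 0.005, -0.01], [-0.01, -0.019, -1.0]]
ft_force: [0.1, 0.4, -0.4]
gripper_width: 65.3
grip_force: 0.0
```

```bash
python3 - <<'E'
from h import *
tip(); label('scene'); plan([((535,-323,60),rot(98)),((535,-323,9),rot(98))])
E
```

```text
t 55.925 tip [ 502.9 -196.7  237.3] hdg 90.30064536402347 tilt -0.6 q [-0.01  0.24  0.36  1.84 -0.08  1.08  0.38] w 65.3 g 0.0 F [ 0.1  0.4 -0.4]
scene label [ 535.2 -320.6   32.9   90.3  -81.1] [ 535.4 -322.7   35.4] 393
scene label [537.8 111.5  77.6  15.9   0.9] [535.1 112.6  86.6] 75
scene label [ 5.364e+02  1.314e+02  2.220e+01  7.880e+01 -1.000e-01] [542.1 128.2  86.2] 115
0 0 [-0.251, 0.071, 0.355, -0.041, 0.017, -0.265] rows 4
1 0 [0.0, 0.0, 0.102, 0.0, 0.0, 0.0] rows 1
```

Call:
servo_tool:
  increments: [-0.251,0.071,0.15,-0.041,0.017,-0.265,-0.251,0.071,0.15,-0.041,0.017,-0.265,-0.251,0.071,0.25,-0.041,0.017,-0.265,-0.251,0.071,0.355,-0.041,0.017,-0.265,-0.251,0.071,0.355,-0.041,0.017,-0.265,-0.251,0.071,0.355,-0.041,0.017,-0.265]
  fingers: 0.8

```text
t: 56.72
ee_pos: [537.9, -322.0, 31.7]
ee_rot: [[-0.142, 0.99, 0.005], [0.99, 0.142, 0.001], [0.0, 0.005, -1.0]]
ft_force: [1.3, -0.9, 0.2]
gripper_width: 69.7
grip_force: 0.0
```

Call:
servo_tool:
  increments: [0,0,0.05,0,0,0,0,0,0.08,0,0,0,0,0,0.102,0,0,0,0,0,0.102,0,0,0]

```text
t: 57.22
ee_pos: [537.2, -322.4, -20.1]
ee_rot: [[-0.14, 0.99, 0.004], [0.99, 0.14, 0.002], [0.002, 0.005, -1.0]]
ft_force: [0.0, 0.5, 0.1]
gripper_width: 69.3
grip_force: 0.0
```

Call:
servo_tool:
  increments: [0,0,0,0,0,0,0,0,0,0,0,0,0,0,0,0,0,0,0,0,0,0,0,0,0,0,0,0,0,0]
  fingers: 0.3
  squeeze: 35

```text
t: 57.85
ee_pos: [537.2, -322.7, -19.8]
ee_rot: [[-0.14, 0.99, 0.005], [0.99, 0.14, 0.002], [0.001, 0.005, -1.0]]
ft_force: [-0.2, -0.7, 2.4]
gripper_width: 39.3
grip_force: 35.0
```

Call:
servo_tool:
  increments: [0,0,-0.1,0,0,0,0,0,-0.2,0,0,0,0,0,-0.3,0,0,0,0,0,-0.32,0,0,0]

```text
t: 58.35
ee_pos: [538.3, -324.2, 143.6]
ee_rot: [[-0.14, 0.99, 0.011], [0.99, 0.14, -0.001], [-0.002, 0.011, -1.0]]
ft_force: [0.7, -0.2, -1.6]
gripper_width: 39.7
grip_force: 35.0
```

```bash
python3 - <<'E'
from h import *
q,R=tip(); label()
c=arm.camera('top'); P=cloud(c,np.ones((480,640),bool))
k=P[(P[:,2]>99)&(P[:,2]<112)&(P[:,0]<630)&(P[:,0]>400)&(P[:,1]>50)&(P[:,1]<318)]; r=cv2.minAreaRect(k[:,:2].astype(np.float32)); print(r)
cv2.imwrite('pics/t3.png',cv2.resize(c['img'][130:310,150:310],None,fx=3,fy=3))
t=np.radians(3.7); X=np.array(r[0])+70*np.array([-np.sin(t),np.cos(t)]); print(X)
plan([((X[0],X[1],175),rot(183.7))])
E
```

```text
t 58.35 tip [ 538.  -324.1  174.6] hdg 98.02994936726776 tilt -0.1 q [ 0.21  0.44  0.37  1.73 -0.19  0.99  0.79] w 39.7 g 35.0 F [ 0.7 -0.2 -1.6]
top label [544.4 113.5  11.9  85.5  -0. ] [539.6 113.6  84.1] 133
top label [543.  130.7  19.8  87.4  -0. ] [545.4 129.4  84.3] 229
((521.2139892578125, 189.06201171875), (140.30833435058594, 250.57342529296875), 4.813626289367676)
[516.69672768 258.916105  ]
0 0 [0.386, 0.041, -0.002, 0.004, 0.003, -0.997] rows 4
0 1 [0.319, 0.221, -0.001, 0.004, 0.003, -0.997] rows 4
0 2 [0.175, 0.346, -0.002, 0.004, 0.003, -0.997] rows 4
```

View pics/t3.png

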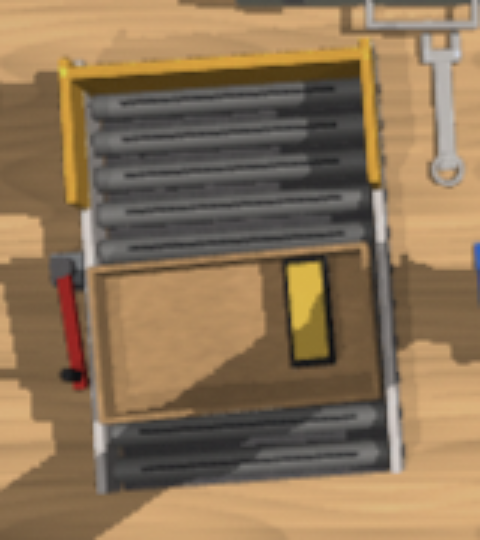

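The top view shows the first case still flat and label up in the carton at (308,312), knocked against the far wall. The carton moved to x≈521. Place the second case in the left slot.

Call:
servo_tool:
  increments: [0.386,0.041,-0.002,0,0.003,-0.997,0.386,0.041,-0.002,0,0.003,-0.997,0.386,0.041,-0.002,0,0.003,-0.997,0.386,0.041,-0.002,0,0.003,-0.997,0.386,0.041,-0.002,0,0.003,-0.997]

```text
t: 59.08
ee_pos: [528.7, -128.6, 139.7]
ee_rot: [[-0.597, 0.802, 0.001], [0.802, 0.597, 0.003], [0.002, 0.003, -1.0]]
ft_force: [-0.4, -1.0, -1.4]
gripper_width: 39.8
grip_force: 35.0
```

Call:
servo_tool:
  increments: [0.319,0.221,-0.001,0,0.003,-0.997,0.319,0.221,-0.001,0,0.003,-0.997,0.319,0.221,-0.001,0,0.003,-0.997,0.319,0.221,-0.001,0,0.003,-0.997,0.319,0.221,-0.001,0,0.003,-0.997]

```text
t: 59.7
ee_pos: [523.5, 63.1, 141.6]
ee_rot: [[-0.906, 0.422, 0.002], [0.422, 0.906, 0.003], [-0.0, 0.003, -1.0]]
ft_force: [-0.1, -0.4, -0.5]
gripper_width: 39.6
grip_force: 35.0
```

Call:
servo_tool:
  increments: [0.175,0.346,-0.002,0,0.003,-0.997,0.175,0.346,-0.002,0,0.003,-0.997,0.175,0.346,-0.002,0,0.003,-0.997,0.175,0.346,-0.002,0,0.003,-0.997,0.175,0.346,-0.002,0,0.003,-0.997]

```text
t: 60.32
ee_pos: [517.7, 255.9, 143.6]
ee_rot: [[-0.998, -0.061, 0.001], [-0.061, 0.998, 0.002], [-0.001, 0.002, -1.0]]
ft_force: [0.8, -0.0, -1.9]
gripper_width: 39.6
grip_force: 35.0
```

```bash
python3 - <<'E'
from h import *
q,R=tip()
plan([((516.7,258.5,64),rot(184.2))])
E
```

```text
t 60.325 tip [517.7 255.8 174.6] hdg -176.50640189604957 tilt -0.1 q [-0.43  0.36 -0.13  1.82  0.05  0.96  1.05] w 39.6 g 35.0 F [ 0.8 -0.  -1.9]
0 0 [0.002, 0.005, 0.221, 0.005, 0.002, -0.025] rows 2
```

The gripper body would come within 2 mm of the gate post there, so I'll use the middle slot.

```bash
python3 - <<'E'
from h import *
plan([((521,194,160),rot(184.2)),((521,194,64),rot(184.2))])
E
```

```text
0 0 [0.001, -0.124, 0.029, 0.005, 0.002, -0.025] rows 2
1 0 [0.0, 0.0, 0.192, 0.0, 0.0, 0.0] rows 2
```

Call:
servo_tool:
  increments: [0.001,-0.124,0.029,0.005,0.002,-0.025,0.001,-0.124,0.029,0.005,0.002,-0.025,0.001,-0.124,0.029,0.005,0.002,-0.025]

```text
t: 60.7
ee_pos: [520.9, 193.7, 129.5]
ee_rot: [[-0.997, -0.071, 0.001], [-0.071, 0.997, 0.001], [-0.001, 0.001, -1.0]]
ft_force: [1.0, 0.7, -1.0]
gripper_width: 39.6
grip_force: 35.0
```

Call:
servo_tool:
  increments: [0,0,0.06,0,0,0,0,0,0.11,0,0,0,0,0,0.15,0,0,0,0,0,0.175,0,0,0,0,0,0.188,0,0,0,0,0,0.192,0,0,0,0,0,0.192,0,0,0]

```text
t: 61.58
ee_pos: [520.7, 197.3, 34.0]
ee_rot: [[-0.997, -0.077, 0.002], [-0.077, 0.997, 0.003], [-0.002, 0.002, -1.0]]
ft_force: [-0.5, -0.0, -0.5]
gripper_width: 39.8
grip_force: 35.0
```

Call:
servo_tool:
  increments: [0,0,0,0,0,0,0,0,0,0,0,0,0,0,0,0,0,0,0,0,0,0,0,0]
  fingers: 0.56

```text
t: 62.08
ee_pos: [520.3, 197.1, 33.7]
ee_rot: [[-0.997, -0.077, 0.001], [-0.077, 0.997, 0.002], [-0.001, 0.002, -1.0]]
ft_force: [-1.1, -0.3, -0.1]
gripper_width: 48.8
grip_force: 0.0
```

Call:
servo_tool:
  increments: [0,0,-0.06,0,0,0,0,0,-0.14,0,0,0,0,0,-0.26,0,0,0,0,0,-0.3,0,0,0,0,0,-0.3,0,0,0]

```text
t: 62.7
ee_pos: [521.2, 197.2, 185.3]
ee_rot: [[-0.997, -0.077, 0.004], [-0.077, 0.997, 0.004], [-0.005, 0.003, -1.0]]
ft_force: [0.1, -0.3, -0.6]
gripper_width: 48.9
grip_force: 0.0
```

```bash
python3 - <<'E'
from h import *
tip(); label('scene')
plan([((480,-60,240),rot(184))])
E
```

```text
t 62.7 tip [521.1 197.1 216.3] hdg -175.56246394280737 tilt -0.3 q [-0.34  0.28 -0.12  1.82  0.04  1.03  1.18] w 48.9 g 0.0 F [ 0.1 -0.3 -0.6]
scene label [535.7 111.8  16.   80.6  -1. ] [534.4 111.7  86.4] 93
scene label [523.8 165.8  89.8 108.1 -79.6] [527.4 186.2  86.2] 334
0 0 [0.12, -0.506, -0.052, 0.004, 0.003, 0.015] rows 5
```

```bash
cat >> h.py <<'E'
yaw=3.4; O=np.array([586,191.3,0]); U=hd(yaw); N=hd(yaw+90)
def tr(x,y,z): return O+x*U+y*N+[0,0,z]
E
python3 - <<'E'
from h import *
tip()
plan([(tr(-172,-10,180),rot(183.4)),(tr(-172,-10,68),rot(183.4)),(tr(-152,-10,68),rot(183.4))])
E
```

```text
t 62.75 tip [520.1 196.7 214.5] hdg -175.56073260289418 tilt -0.1 q [-0.34  0.29 -0.12  1.83  0.04  1.03  1.18] w 48.9 g 0.0 F [-0.  -0.2 -0.2]
0 0 [0.214, -0.035, 0.069, 0.004, 0.003, 0.036] rows 2
1 0 [0.0, 0.0, 0.224, 0.0, 0.0, 0.0] rows 2
2 0 [-0.04, -0.0, 0.0, 0.0, 0.0, 0.0] rows 1
```

Call:
servo_tool:
  increments: [0.214,-0.035,0.069,0,0.003,0.036,0.214,-0.035,0.069,0,0.003,0.036,0.214,-0.035,0.069,0,0.003,0.036,0.214,-0.035,0.069,0,0.003,0.036,0.214,-0.035,0.069,0,0.003,0.036]
  fingers: 0

```text
t: 63.38
ee_pos: [416.1, 171.6, 148.9]
ee_rot: [[-0.998, -0.059, -0.0], [-0.059, 0.998, 0.002], [0.0, 0.002, -1.0]]
ft_force: [0.8, 0.7, 0.5]
gripper_width: 6.3
grip_force: 0.0
```

```bash
python3 - <<'E'
from h import *
tip()
plan([(tr(-172,-10,68),rot(183.4)),(tr(-152,-10,68),rot(183.4))])
c=arm.camera('top'); P=cloud(c,np.ones((480,640),bool))
k=P[(P[:,2]>99)&(P[:,2]<112)&(P[:,0]<630)&(P[:,0]>430)&(P[:,1]>50)&(P[:,1]<318)]; r=cv2.minAreaRect(k[:,:2].astype(np.float32)); print(r)
cv2.imwrite('pics/t4.png',cv2.resize(c['img'][130:310,150:310],None,fx=3,fy=3)); label()
E
```

```text
t 63.375 tip [416.1 171.5 179.9] hdg -176.61590402574134 tilt 0.0 q [-0.36  0.16 -0.14  2.09  0.02  0.9   1.12] w 6.3 g 0.0 F [0.8 0.7 0.5]
0 0 [0.003, -0.001, 0.224, 0.005, -0.0, -0.001] rows 2
1 0 [-0.04, -0.0, 0.0, 0.0, 0.0, 0.0] rows 1
((521.3109130859375, 189.04930114746094), (140.19650268554688, 250.5701904296875), 4.794287204742432)
top label [542.9 113.1  87.1  13.7   1.6] [537.2 113.4  84.1] 143
top label [530.9 165.8 104.7  97.4   4.6] [529.7 188.5  84.7] 608
```

View pics/t4.png

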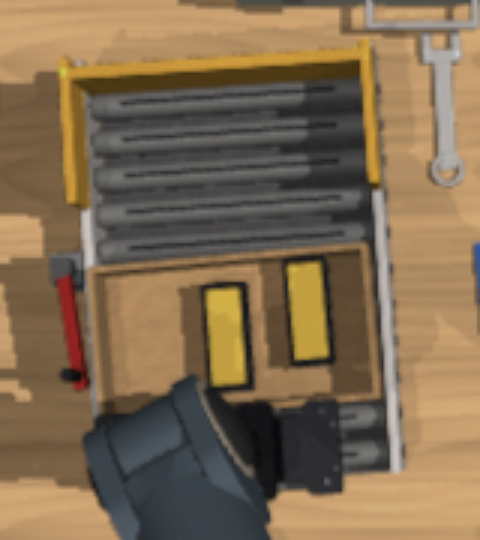

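Both cases lie flat with labels up, at (225,335) and (307,312), and the gripper is behind the carton. Lower and push.

Call:
servo_tool:
  increments: [0.003,0,0.1,0,0,0,0.003,0,0.2,0,0,0,0.003,0,0.222,0,0,0,0.003,0,0.222,0,0,0]

```text
t: 63.98
ee_pos: [413.8, 171.5, 38.0]
ee_rot: [[-0.998, -0.059, -0.001], [-0.059, 0.998, 0.002], [0.001, 0.002, -1.0]]
ft_force: [-0.8, 0.1, 0.6]
gripper_width: 0.8
grip_force: 0.0
```

Call:
servo_tool:
  increments: [-0.01,0,0,0,0,0,-0.02,0,0,0,0,0,-0.03,0,0,0,0,0,-0.04,0,0,0,0,0,-0.05,0,0,0,0,0,-0.06,0,0,0,0,0,-0.07,0,0,0,0,0,-0.08,0,0,0,0,0]

```text
t: 64.97
ee_pos: [453.3, 173.6, 37.8]
ee_rot: [[-0.998, -0.06, -0.001], [-0.06, 0.998, 0.002], [0.001, 0.002, -1.0]]
ft_force: [-1.4, 0.5, 0.3]
gripper_width: 0.5
grip_force: 0.5
```

Call:
servo_tool:
  increments: [-0.012,0,0,0,0,0,-0.024,0,0,0,0,0,-0.036,0,0,0,0,0,-0.048,0,0,0,0,0,-0.06,0,0,0,0,0,-0.072,0,0,0,0,0,-0.084,0,0,0,0,0,-0.096,0,0,0,0,0,-0.108,0,0,0,0,0,-0.12,0,0,0,0,0,-0.132,0,0,0,0,0,-0.144,0,0,0,0,0]

```text
t: 66.47
ee_pos: [525.6, 178.0, 37.9]
ee_rot: [[-0.998, -0.059, -0.001], [-0.059, 0.998, 0.002], [0.001, 0.002, -1.0]]
ft_force: [-1.5, 0.6, -0.0]
gripper_width: 0.6
grip_force: 0.6
```

Call:
servo_tool:
  increments: [-0.012,0,0,0,0,0,-0.024,0,0,0,0,0,-0.036,0,0,0,0,0,-0.048,0,0,0,0,0,-0.06,0,0,0,0,0,-0.072,0,0,0,0,0,-0.084,0,0,0,0,0,-0.094,0,0,0,0,0]

```text
t: 67.47
ee_pos: [572.5, 180.7, 37.8]
ee_rot: [[-0.998, -0.059, -0.001], [-0.059, 0.998, 0.002], [0.0, 0.002, -1.0]]
ft_force: [-0.7, 1.0, 0.3]
gripper_width: 0.3
grip_force: 0.5
```

```bash
cat >> h.py <<'E'
def carton():
    c=arm.camera('top'); P=cloud(c,np.ones((480,640),bool)); a=(P-O)@U; b=(P-O)@N
    k=P[(P[:,2]>99)&(P[:,2]<112)&(a<167)&(a>-100)&(abs(b)<125.5)]; k=k[:,:2].astype(np.float32)
    a=(np.c_[k,k[:,0]*0]-O)@U; print('rim track x',np.percentile(a,[1,99]).round(1)); 
    for nm in('carton',):
        for r in arm.place_of('top',nm)[:1]: p=world(c,r['xy'][0]*640,r['xy'][1]*480,50)-O; print('carton',r['score'],p@U,p@N)
    return c
E
python3 - <<'E'
from h import *
q,_=tip(); print('track',(q-O)@U,(q-O)@N); carton()
E
```

```text
t 67.475 tip [572.5 180.6  68.8] hdg -176.59719968256329 tilt 0.0 q [-0.3   0.52 -0.1   1.85  0.07  0.77  1.19] w 0.3 g 0.5 F [-0.7  1.   0.3]
track -14.06530220714999 -9.869633639249066
rim track x [ -4.  138.7]
carton 0.84 64.95677083025467 1.6472801287709296
```

Call:
servo_tool:
  increments: [-0.012,0,0,0,0,0,-0.024,0,0,0,0,0,-0.036,0,0,0,0,0,-0.046,0,0,0,0,0,-0.054,0,0,0,0,0,-0.06,0,0,0,0,0]

```text
t: 68.32
ee_pos: [602.3, 182.5, 37.7]
ee_rot: [[-0.998, -0.059, -0.001], [-0.059, 0.998, 0.002], [0.001, 0.002, -1.0]]
ft_force: [-1.3, 0.2, 0.4]
gripper_width: 0.3
grip_force: 1.5
```

Call:
servo_tool:
  increments: [-0.003,0,0,0,0,0,-0.006,0,0,0,0,0]

```text
t: 68.58
ee_pos: [603.4, 183.7, 37.7]
ee_rot: [[-0.998, -0.06, -0.004], [-0.06, 0.998, 0.003], [0.003, 0.003, -1.0]]
ft_force: [-5.9, 1.2, 3.8]
gripper_width: 0.6
grip_force: 2.8
```

Call:
servo_tool:
  increments: [-0.003,0,0,0,0,0,-0.004,0,0,0,0,0]

```text
t: 68.82
ee_pos: [604.4, 184.5, 37.7]
ee_rot: [[-0.998, -0.061, -0.005], [-0.061, 0.998, 0.003], [0.005, 0.003, -1.0]]
ft_force: [-7.0, 1.8, 5.0]
gripper_width: 0.3
grip_force: 3.9
```

```bash
python3 - <<'E'
from h import *
q,_=tip(); print('track',(q-O)@U,(q-O)@N); carton()
E
```

```text
t 68.825 tip [604.5 184.4  68.7] hdg -176.50060661495 tilt 0.3 q [-0.29  0.56 -0.1   1.77  0.07  0.82  1.21] w 0.3 g 3.9 F [-7.   1.8  5. ]
track 18.084456150921145 -7.943995965928876
rim track x [ 29.2 166.7]
carton 0.88 92.67232757443044 1.082741190170088
```

Call:
servo_tool:
  increments: [-0.004,0,0,0,0,0,-0.008,0,0,0,0,0]

```text
t: 69.18
ee_pos: [603.9, 184.4, 37.6]
ee_rot: [[-0.998, -0.061, -0.014], [-0.061, 0.998, 0.001], [0.014, 0.002, -1.0]]
ft_force: [-20.1, -0.2, 14.9]
gripper_width: 0.5
grip_force: 9.9
```

```bash
python3 - <<'E'
from h import *
q,_=tip(); print('track',(q-O)@U,(q-O)@N); c=carton()
P=cloud(c,np.ones((480,640),bool)); a=(P-O)@U; b=(P-O)@N
for lo,hi in((-120,-60),(-60,-20),(20,60),(60,120)):
    k=(P[:,2]>95)&(P[:,2]<112)&(a>10)&(a<60)&(b>lo)&(b<hi); print(lo,np.median(a[k]),k.sum())
    k=(P[:,2]>112)&(P[:,2]<130)&(a>150)&(a<190)&(b>lo)&(b<hi); print('stop',np.median(a[k]),a[k].min(),a[k].max(),k.sum())
E
```

```text
t 69.175 tip [604.4 184.4  68.6] hdg -176.48171711086394 tilt 0.8 q [-0.29  0.57 -0.1   1.76  0.07  0.83  1.22] w 0.5 g 9.9 F [-20.1  -0.2  14.9]
track 17.91961198663747 -8.011687730588209
rim track x [ 29.6 166.9]
carton 0.64 93.2280136748199 3.365569890367821
-120 32.24235275741222 29
stop 174.78051547459984 167.62090197164684 181.79546446239257 113
-60 nan 0
stop 174.7161142122369 168.61501681128865 181.75883555430033 71
20 nan 0
stop 174.337860034365 167.76510418274154 181.89495725246994 70
60 30.996889000157385 14
stop 174.1661383259651 166.91939444142716 181.64822984765468 108
  return _methods._mean(a, axis=axis, dtype=dtype,
  ret = ret.dtype.type(ret / rcount)
```

Home: 20 N against the stop with no further motion. Back off, rise, and locate the gate post.

Call:
servo_tool:
  increments: [0.01,0,0,0,0,0,0.02,0,0,0,0,0,0.04,0,0,0,0,0,0.08,0,0,0,0,0,0.12,0,0,0,0,0,0.12,0,0,0,0,0]

```text
t: 70.03
ee_pos: [550.0, 179.3, 37.9]
ee_rot: [[-0.998, -0.06, -0.001], [-0.06, 0.998, 0.002], [0.001, 0.002, -1.0]]
ft_force: [0.0, -0.4, -0.3]
gripper_width: 0.6
grip_force: 0.0
```

Call:
servo_tool:
  increments: [0,0,-0.1,0,0,0,0,0,-0.2,0,0,0,0,0,-0.3,0,0,0,0,0,-0.3,0,0,0]

```text
t: 70.53
ee_pos: [555.3, 180.2, 192.9]
ee_rot: [[-0.998, -0.059, 0.01], [-0.059, 0.998, 0.006], [-0.01, 0.005, -1.0]]
ft_force: [0.7, 0.2, -0.7]
gripper_width: 0.6
grip_force: 0.0
```

```bash
cat >> h.py <<'E'
def post():
    for n in('top','scene'):
        c=arm.camera(n)
        for th in('gate_post','gate_pivot'):
            for r in arm.place_of(n,th)[:1]:
                p=world(c,r['xy'][0]*640,r['xy'][1]*480,132); print(n,th,round(r['score'],2),p.round(1),'track',((p-O)@U).round(1),((p-O)@N).round(1))
        P=cloud(c,np.ones((480,640),bool)); a=(P-O)@U; b=(P-O)@N
        k=(P[:,2]>110)&(P[:,2]<140)&(a<30)&(a>-130)&(b>20)&(b<190); print('pts',k.sum(),np.median(P[k],0),np.median(a[k]),np.median(b[k]))
E
python3 - <<'E'
from h import *
tip(); carton(); post()
E
```

```text
t 70.525 tip [555.  180.  223.9] hdg -176.63881553224832 tilt -0.6 q [-0.29  0.32 -0.11  1.76  0.04  1.06  1.21] w 0.6 g 0.0 F [ 0.7  0.2 -0.7]
rim track x [ 29.4 166.9]
carton 0.61 100.17997941745185 2.422258612821764
top gate_post 0.5 [481.4 328.3 132. ] track -96.3 142.9
top gate_pivot 0.79 [583.6 341.1 132. ] track 6.5 149.7
pts 23 [483.49835883 328.64010865 130.17176667] -94.20111167332671 143.07172241517478
scene gate_post 0.67 [491.1 320.6 132. ] track -87.1 134.7
scene gate_pivot 0.66 [563.9 357.  132. ] track -12.2 166.7
pts 35 [486.21905214 325.63452094 121.65525742] -91.72356506252247 140.3331700690369
```

```bash
python3 - <<'E'
from h import *
p=tr(-92.5,142,0); print(p)
plan([(p+[0,0,180],rot(190)),(p+[0,0,107],rot(190))])
E
```

```text
[485.24131087 327.56421601   0.        ]
0 0 [0.113, 0.304, 0.076, 0.003, -0.005, -0.23] rows 3
1 0 [0.0, 0.0, 0.146, 0.0, 0.0, 0.0] rows 2
```

Call:
servo_tool:
  increments: [0.113,0.304,0.076,0.003,-0.005,-0.23,0.113,0.304,0.076,0.003,-0.005,-0.23,0.113,0.304,0.076,0.003,-0.005,-0.23,0.113,0.304,0.076,0.003,-0.005,-0.23]
  fingers: 0.45

```text
t: 71.42
ee_pos: [482.4, 331.5, 148.7]
ee_rot: [[-0.983, -0.181, -0.001], [-0.181, 0.983, 0.001], [0.001, 0.002, -1.0]]
ft_force: [0.0, -0.0, 0.2]
gripper_width: 32.5
grip_force: 0.0
```

```bash
python3 - <<'E'
from h import *
q,_=tip(); s=arm.get_state()
plan([(tr(-92.5,142,107),rot(190))])
c=arm.camera('wrist'); T=np.array(c['tool_from_camera'])
v,u=np.nonzero(c['z_map']>0); d=c['z_map'][v,u]
t=np.stack([(u-c['cx'])/c['fx']*d,(v-c['cy'])/c['fy']*d,d],1)@T[:3,:3].T+T[:3,3]
w=t@np.array(s['ee_rot']).T+s['ee_pos']; k=(w[:,2]>105)&(w[:,2]<140)&(np.linalg.norm(w[:,:2]-[485,327],axis=1)<30)
print(k.sum(),np.median(w[k],0) if k.sum() else '', w[k].min(0) if k.sum() else '', w[k].max(0) if k.sum() else '')
E
```

```text
t 71.425 tip [482.5 331.4 179.7] hdg -169.5673958817172 tilt 0.1 q [-0.52  0.37 -0.2   1.79  0.08  0.99  1.  ] w 32.5 g 0.0 F [ 0.  -0.   0.2]
0 0 [-0.004, -0.009, 0.145, 0.003, -0.002, 0.015] rows 2
460 [481.66144076 327.60875615 130.74613093] [478.65960685 322.04679617 105.1037006 ] [489.95436577 333.87912117 133.23894877]
```

Call:
servo_tool:
  increments: [-0.004,-0.008,0.07,0,0,0.015,-0.004,-0.008,0.12,0,0,0.015,-0.004,-0.008,0.145,0,0,0.015,-0.004,-0.008,0.145,0,0,0.015]

```text
t: 71.97
ee_pos: [488.8, 322.9, 77.1]
ee_rot: [[-0.986, -0.165, 0.001], [-0.165, 0.986, -0.0], [-0.001, -0.001, -1.0]]
ft_force: [-0.2, -0.4, 0.2]
gripper_width: 39.2
grip_force: 0.0
```

Call:
servo_tool:
  increments: [0,0,0,0,0,0,0,0,0,0,0,0,0,0,0,0,0,0,0,0,0,0,0,0,0,0,0,0,0,0]
  fingers: 0
  squeeze: 8

```text
t: 72.6
ee_pos: [488.8, 324.6, 78.2]
ee_rot: [[-0.986, -0.166, 0.003], [-0.166, 0.986, 0.002], [-0.003, 0.001, -1.0]]
ft_force: [-0.7, 0.7, 3.8]
gripper_width: 11.7
grip_force: 8.0
```

```bash
python3 - <<'E'
from h import *
q,R=tip(); a,b=(q-O)@U,(q-O)@N; print(a,b)
th0=np.arctan2(154-b,7-a); r=np.hypot(7-a,154-b); print(th0,r)
R0=R
for th in np.linspace(th0,1.571,12)[1:]:
    p=tr(7-100*np.cos(th),154-100*np.sin(th),q[2]); d=R.T@(p-q)/500; print(round(th,2),np.round(d,3).tolist())
E
```

```text
t 72.6 tip [488.7 324.6 109.2] hdg -170.4219339698473 tilt -0.2 q [-0.52  0.45 -0.18  1.85  0.11  0.84  0.98] w 11.7 g 8.0 F [-0.7  0.7  3.8]
-89.24560336424022 138.8044073311137
0.1565909129439544 97.43778632289097
0.29 [0.002, -0.026, -0.0]
0.41 [-0.004, -0.051, -0.0]
0.54 [-0.013, -0.075, -0.0]
0.67 [-0.026, -0.097, -0.0]
0.8 [-0.041, -0.118, -0.0]
0.93 [-0.058, -0.137, 0.0]
1.06 [-0.078, -0.153, 0.0]
1.19 [-0.1, -0.167, 0.0]
1.31 [-0.123, -0.177, 0.0]
1.44 [-0.148, -0.185, 0.0]
1.57 [-0.173, -0.189, 0.0]
```

Call:
servo_tool:
  increments: [0.002,-0.026,0,0,0,0,-0.004,-0.051,0,0,0,0,-0.013,-0.075,0,0,0,0,-0.026,-0.097,0,0,0,0,-0.041,-0.118,0,0,0,0,-0.058,-0.137,0,0,0,0,-0.078,-0.153,0,0,0,0,-0.1,-0.167,0,0,0,0,-0.123,-0.177,0,0,0,0,-0.148,-0.185,0,0,0,0,-0.173,-0.189,0,0,0,0,-0.173,-0.189,0,0,0,0]

```text
t: 74.1
ee_pos: [588.3, 245.3, 77.3]
ee_rot: [[-0.986, -0.166, -0.002], [-0.166, 0.986, 0.0], [0.002, 0.001, -1.0]]
ft_force: [-2.1, 2.0, 4.9]
gripper_width: 11.8
grip_force: 8.0
```

```bash
python3 - <<'E'
from h import *
q,R=tip(); print((q-O)@U,(q-O)@N); carton(); post()
c=arm.camera('scene'); cv2.imwrite('pics/s5.png',cv2.resize(c['img'][130:330,280:520],None,fx=2.5,fy=2.5))
E
```

```text
t 74.1 tip [588.4 245.2 108.3] hdg -170.44288293424427 tilt 0.1 q [-0.35  0.53 -0.16  1.73  0.1   0.9   1.19] w 11.8 g 8.0 F [-2.1  2.   4.9]
5.58008990456105 53.70769639424938
rim track x [ 29.3 166.9]
carton 0.61 92.14525268057898 -2.804944901295026
pts 0 [nan nan nan] nan nan
scene gate_post 0.63 [592.2 238.7 132. ] track 9.0 47.0
pts 106 [593.88084908 231.20540947 124.87196535] 11.172254607181298 39.25543112962416
  return _methods._mean(a, axis=axis, dtype=dtype,
  ret = um.true_divide(
  ret = ret.dtype.type(ret / rcount)
```

View pics/s5.png

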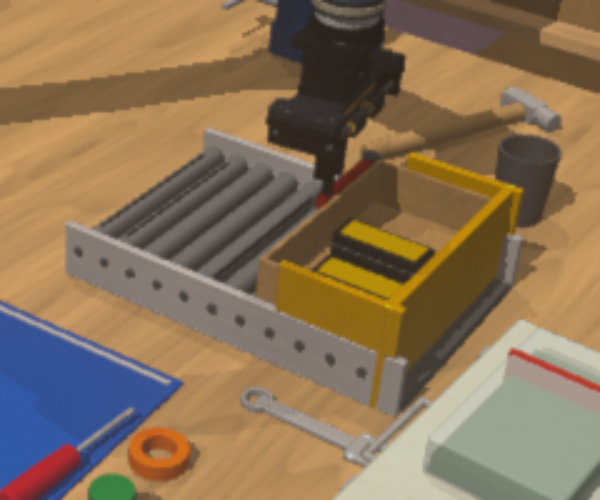

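The gate is nearly shut and both labels show in the carton. Release, lift clear and check the angle.

Call:
servo_tool:
  increments: [0,0,0,0,0,0,0,0,0,0,0,0,0,0,0,0,0,0]
  fingers: 0.25

```text
t: 74.92
ee_pos: [590.0, 244.2, 77.5]
ee_rot: [[-0.986, -0.165, 0.002], [-0.165, 0.986, -0.0], [-0.002, -0.001, -1.0]]
ft_force: [-0.3, 0.9, 0.2]
gripper_width: 20.9
grip_force: 0.0
```

Call:
servo_tool:
  increments: [0,0,-0.06,0,0,0,0,0,-0.16,0,0,0,0,0,-0.2,0,0,0]

```text
t: 75.3
ee_pos: [591.1, 245.5, 181.0]
ee_rot: [[-0.986, -0.166, 0.007], [-0.166, 0.986, 0.002], [-0.007, 0.001, -1.0]]
ft_force: [-0.6, -0.2, -0.1]
gripper_width: 21.9
grip_force: 0.0
```

Call:
servo_tool:
  increments: [0.2,-0.3,-0.1,0,0,0,0.2,-0.3,-0.1,0,0,0,0.2,-0.3,-0.1,0,0,0,0.2,-0.3,-0.1,0,0,0]

```text
t: 75.8
ee_pos: [515.4, 75.1, 229.1]
ee_rot: [[-0.987, -0.158, 0.005], [-0.158, 0.987, -0.001], [-0.004, -0.002, -1.0]]
ft_force: [0.2, 0.7, 1.2]
gripper_width: 21.9
grip_force: 0.0
```

```bash
cat >> h.py <<'E'
def gate():
    # red arm direction in the track frame, from both fixed cameras
    for n in('top','scene'):
        c=arm.camera(n); H=cv2.cvtColor(c['img'],cv2.COLOR_BGR2HSV).reshape(-1,3)[(c['z_map']>0).ravel()]
        P=cloud(c,np.ones((480,640),bool)); a=(P-O)@U; b=(P-O)@N
        k=((H[:,0]<8)|(H[:,0]>172))&(H[:,1]>130)&(H[:,2]>50)&(abs(a)<140)&(b>30)&(b<190)&(P[:,2]>78)&(P[:,2]<98)
        print(n,'red',k.sum())
        if k.sum()>20:
            f=np.polyfit(b[k],a[k],1); print('a=',f,'angle',np.pi/2-np.arctan(-f[0]) if 1 else '', 'b',b[k].min(),b[k].max(),'a at 54',np.polyval(f,54),'rect',cv2.minAreaRect(np.c_[a[k],b[k]].astype(np.float32)))
E
python3 - <<'E'
from h import *
tip(); post(); gate(); carton()
E
```

```text
t 75.8 tip [515.3  75.1 260.1] hdg -170.93114547298444 tilt -0.3 q [-0.12  0.19 -0.12  1.85  0.03  1.11  1.47] w 21.9 g 0.0 F [0.2 0.7 1.2]
top gate_post 0.61 [590.1 244.2 132. ] track 7.2 52.6
top gate_pivot 0.54 [580.5 341.9 132. ] track 3.4 150.7
pts 22 [588.07075026 245.37712969 129.05172868] 5.188695875770694 53.93455693771679
scene gate_post 0.66 [597.6 230.9 132. ] track 13.9 38.9
pts 41 [590.83270065 241.44689725 122.42708341] 7.695496605322202 49.97910096533731
top red 137
a= [0.01524171 4.53045259] angle 1.5860368550758612 b 42.450401884466565 143.94927999513 a at 54 5.353504841573028 rect ((6.256401538848877, 93.2061538696289), (12.31589412689209, 101.45616912841797), 0.4649069309234619)
scene red 85
a= [-0.00828443  7.70170296] angle 1.5625120908793706 b 39.03908783821531 145.12535807833032 a at 54 7.254343982793537 rect ((5.529658794403076, 92.0820083618164), (14.720458030700684, 106.08472442626953), 0.029496261849999428)
rim track x [ 28.6 166.8]
carton 0.82 104.69715119431807 -0.6946116652717452
```

```bash
python3 - <<'E'
from h import *
M=[]
for i in range(4):
    c=arm.camera('top'); P=cloud(c,np.ones((480,640),bool)); a=(P-O)@U; b=(P-O)@N
    M.append([np.median(a[(P[:,2]>95)&(P[:,2]<112)&(a>15)&(a<60)&(b>l)&(b<h)]) for l,h in((-120,-60),(-60,0),(60,120))])
M=np.mean(M,0); print(M); label()
if abs(M[0]-32.2)<2 and abs(M[2]-31)<2: print(arm.finish_job())
E
```

```text
[32.37099489 31.37189552 30.89989805]
the job is handed in; nothing more can be done
None
```

The job is handed in: both black cases present were turned label up and packed in the carton, the carton was pushed home against the stop, and the gate was swung shut; I did not re-check the bystander items at the end.

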